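# Put the brush washers back together

## Task

The two stainless brush washers have been cleaned and lie in parts on the table. Put them back together: lower each wire strainer into the pot it fits so that it sits level on the ledge inside with its handle up, then close each pot with its own lid, seated flat on the rim all round. Leave the pots upright and do not shift or knock over the jar, the mug, the bottle or the plastic cup.

Things in the scene. Friction and masses are not known exactly. Their poses are not given: they have to be found in the camera images.
- pot_large_mouth (a point): Large pot: open stainless pot standing loose, 126 mm outside, 120 mm inside diameter, 92 mm high, 3 mm wall, about 0.85 kg, a thin wire bail hanging round one side. This point: centre of its mouth, level with the rim; z up. A ring ledge inside (92 mm opening), 30 mm below the rim, carries the strainer's underside.
- pot_small_mouth (a point): Small pot: the same but 94 mm outside, 88 mm inside diameter, 76 mm high, about 0.6 kg. This point: centre of its mouth, level with the rim; z up. Its ledge (60 mm opening) lies 30 mm below the rim.
- strainer_large_mid (a point): Large strainer: tapered mesh basket, 100 mm across its flat bottom, 113 mm at its edge 14 mm higher (self-centring in the pot); 0.14 kg. Upright hoop handle, 54 mm high in all, with a black grip bar, 12 mm thick, 46 mm long, along its own x axis. This point: on the axis 27 mm above the underside; bar centre 21 mm above it; z up. Seated, it is 3 mm below the rim, the bar above the rim.
- strainer_small_mid (a point): Small strainer: the same but 68 mm across the bottom, 81 mm at the edge, 0.1 kg, grip bar 12 mm thick, 32 mm long, along its own x axis. This point: on the axis, 27 mm above the underside; bar centre 21 mm above it; z up. Seated, it is 3 mm below the small pot's rim, the bar above the rim.
- lid_large_mid (a point): Large lid: steel dome 129 mm across, 78 mm high in all, 0.26 kg, lying on its tapered self-centring collar (12 mm deep, 102 mm across below, 116 mm above) that enters the pot; the dome's edge rests on the rim. On top a black knob 32 mm high, head 25 mm across, its centre 29 mm above this point. This point: on the axis 39 mm above the collar's lower edge; z up. Seated, it is 27 mm above the rim.
- lid_small_mid (a point): Small lid: the same but 97 mm across, collar 70 mm across below and 84 mm above, 0.18 kg. Same heights and knob: head 25 mm across, its centre 29 mm above this point. This point: on the axis 39 mm above the collar's lower edge; z up. Seated, it is 27 mm above the small pot's rim.
- jar: Bystander: short open glass jar with cloudy thinner, 72 mm across, 90 mm high; origin at the centre of its underside.
- mug: Bystander: white glazed mug, 78 mm across with its handle at the side, 110 mm over the handle, 94 mm high; origin on its underside, in the middle of the 110 mm length.
- paint_bottle: Bystander: paint squeeze bottle, brown and black with a white top, 65 mm across, 156 mm high; origin at the centre of its underside.
- cup: Bystander: light green plastic mixing cup, 72 mm across, 81 mm high; origin at the centre of its underside.
Things that resemble listed ones, but are neither listed nor needed, are in the scene too. Leave any yellow look-alike of the part that bears lid_small_mid alone.

How it is judged:
By the outcome, as a careful person would: the job done as asked, in the order asked, and still so for the second after the job is handed in, with the robot touching nothing.
It also fails if it takes over 112 s, if anything falls off the work surface, if the arm or the gripper's body presses on something with over 40 N, if the wrist force passes 120 N, or if a joint passes its speed limit or range.

## Robot

A 6-joint arm with a two-finger parallel gripper is mounted at the origin on a cart in front of the work surface, level with it; the furniture and walls round the work are solid. World frame = base frame: x ahead of the robot, y to its left, z up, the work surface at z = 0. Lengths are in m, angles in rad, forces in N, time in s.
With the tool pointing down it reaches from about 0.35 to 0.925 m from the base axis. Payload 6.4 kg.
Tool frame: the origin (TCP) lies between the finger pads; the fingertips stand 25 mm ahead of it and the grasp point (between the pads) lies 6 mm ahead of it; x points along the fingers, y is the direction in which the jaws open and shut, and the axes are right-handed (so a half turn about x gives the same grasp; the last joint's range is limited). The gripper opens to 85 mm and grips with 20 to 120 N. Pads are 22 mm wide; open, the fingers measure 114 mm over their backs; the gripper's body (76 mm by 85 mm) begins 54 mm behind the grasp point. The pads swing forward as they close: fully open they stand 13 mm farther back than shut.
Start: joints at [-1.343, 0.245, 1.558, -0, 1.339, -0.174], TCP at [0.254, -0.598, 0.256] pointing down, gripper open.
Joint ranges: [-3.13, 3.13], [-1.02, 2.26], [0.13, 2.54], [-0.95, 4.09], [0.21, 2.88], [-2.74, 2.74]. Speed limits (rad/s): [2.57, 2.57, 3.14, 3.14, 3.14, 3.14].

## Interface

Orientations are given as a rotation vector (axis times angle).
In Python, from cell import manip gives the robot as it stands.
- The arm moves only by the shell command python3 -m handwheel 'ROWS' [OPENING] [FORCE]. ROWS is JSON, a list of rows, each an object with "delta_pos": the shift along the tool's x, y, z normalised to -1 to 1, where 1 is 250 mm, a list of three; "turn": the turn about the tool's x normalised to -1 to 1, where 1 is pi/4 rad. In form: [{"delta_pos": [dx, dy, dz], "turn": turn}, ...]. A call has 1 to 8 rows; each row is the pose to reach, as a shift and turn from the pose commanded when the call began, along the tool's axes at that moment; what a row does not reach only later rows make up. A row lasts 1/10 s, in which the tool goes at most 50 mm and 8.59 degrees, less where a joint would pass 70% of its speed; a pose out of reach is approached as far as the arm can. A call with a number of a shift or a turn outside -1 to 1 is refused whole. A call with a gripper value outside its range is refused whole. OPENING is the opening, from 0 (shut) to 1 (fully open), set as the call begins (- or left out, the last holds). The fingers move at their own pace and stop on an object; FORCE is the grip in N (left out, the last holds). Time passes only in rows, so rows that repeat a pose let the fingers close. It gives the time, the measured TCP pose, the force and the opening at its end, in the units of the state.
- manip.sense(): the state, without advancing time (a new reading comes with each control period).
- manip.capture(name): name is "scene" or "side" or "wrist"; returns a dict with "color" (420x560x3 uint8, red, green, blue), "z_map" (420x560 float32, m along the optical axis (not along the pixel's ray), 0 where there is no reading), "vfov" (degrees; the focal length in pixels is half the picture's height over the tangent of half this angle, whatever the lens; pixels are square), "cx", "cy" (the principal point, pixels), "camera_from_world" (4x4, takes a point from world to camera coordinates); the wrist camera has in their place "T_tool_cam" (4x4, takes a point from camera to tool coordinates, whose origin is the TCP and whose axes are the tool frame's). Camera axes: x right, y up, looking along -z (the intrinsics and any distortion apply to the point x, -y, -z); pixel columns grow to the right and rows downward; lengths in m; the calibration is good to about 2 mm. The wrist camera is an equidistant fisheye: a pixel r from the principal point sees the ray r / f radians off the axis. A picture is of the moment at which its call begins: read the wrist's pose just before it.
- manip.job_done(): hands the job in, once; it reports no verdict.
The state is a dict: "time": time; "joints": joint angles; "qd": joint speeds; "effort": joint torques, N m; "eef_pos": TCP position; "ee_rot": TCP orientation; "contact_force": force on the tool from outside, world axes, zero at the start; "ft_torque": the same for the moment, N m; "gripper_width": finger opening in m.
Only numpy, scipy, OpenCV 4.12 (cv2) and the standard library are available. Lean on these libraries where they do the work, as an engineer would, in place of code of your own. Each camera call takes 0.05 s, during which the arm holds its last target.

## Working session

There is one attempt and no reset: what is moved stays moved. The work goes in short steps, Python scripts to look and compute and a shell command to move; the robot and the scene stay as the last step left them, time stands still between calls to the robot, and variables do not carry over. Pictures are saved under pics/ and viewed, and the job is handed in when it is done.

```bash
ls; mkdir -p pics
python3 - <<'E'
from cell import manip
import cv2, numpy as np, pickle
s=manip.sense()
print({k:np.round(v,3).tolist() for k,v in s.items()})
for n in ["scene","side","wrist"]:
    c=manip.capture(n)
    pickle.dump(c,open(f"{n}0.pkl","wb"))
    cv2.imwrite(f"pics/{n}0.png",c["color"][:,:,::-1])
    print(n,c["vfov"],c["cx"],c["cy"],[k for k in c])
    print(np.round(c.get("camera_from_world",c.get("T_tool_cam")),3).tolist())
E
```

```text
pics
{'time': 0.0, 'joints': [-1.343, 0.246, 1.559, -0.0, 1.339, -0.174], 'qd': [-0.0, -0.0, -0.001, 0.001, -0.001, 0.0], 'effort': [0.001, -42.951, -32.612, -0.0, 0.005, -0.0], 'eef_pos': [0.254, -0.598, 0.255], 'ee_rot': [2.001, 0.41, -2.001], 'contact_force': [0.177, -0.221, 0.304], 'ft_torque': [0.025, 0.029, 0.014], 'gripper_width': 0.086}
scene 50.871520241969804 276.3080789373186 210.89723280334903 ['color', 'z_map', 'vfov', 'cx', 'cy', 'camera_from_world']
[[-0.615, -0.788, 0.01, 0.305], [0.537, -0.41, 0.738, -0.321], [-0.577, 0.459, 0.675, -0.915], [0.0, 0.0, 0.0, 1.0]]
side 42.89190736195219 277.237244369222 196.1282443070885 ['color', 'z_map', 'vfov', 'cx', 'cy', 'camera_from_world']
[[-0.37, -0.929, 0.01, 0.184], [0.678, -0.263, 0.686, -0.391], [-0.635, 0.261, 0.727, -1.131], [0.0, 0.0, 0.0, 1.0]]
wrist 65.70646984690485 281.6090217579419 205.35671521497818 ['color', 'z_map', 'vfov', 'cx', 'cy', 'T_tool_cam']
[[0.0, 0.259, -0.966, -0.117], [1.0, -0.0, 0.0, 0.0], [0.0, -0.966, -0.259, -0.066], [0.0, 0.0, 0.0, 1.0]]
```

View pics/scene0.png

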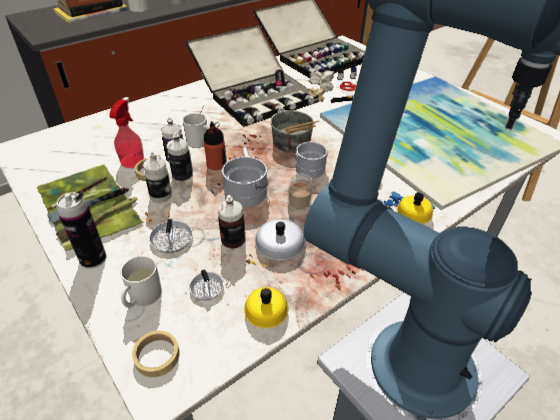

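View pics/side0.png

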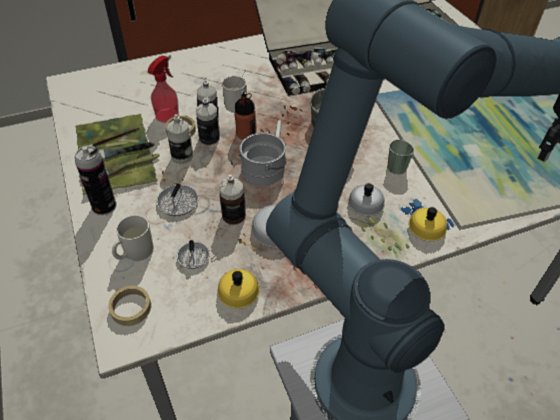

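View pics/wrist0.png

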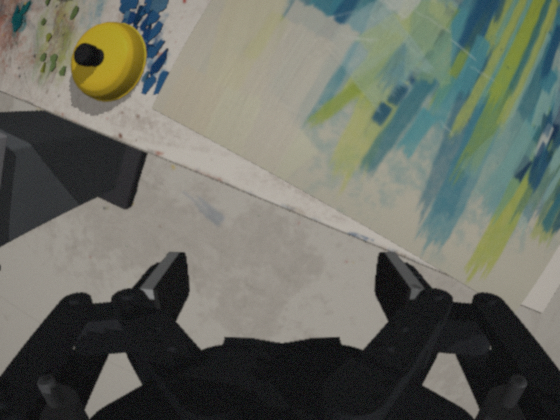

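```bash
cat > h.py <<'E'
import numpy as np, cv2, pickle
from scipy.spatial.transform import Rotation as R
def cloud(c, pose=None):
    H,W=c["z_map"].shape; f=H/2/np.tan(np.radians(c["vfov"])/2)
    v,u=np.mgrid[0:H,0:W].astype(float); z=c["z_map"].astype(float)
    a=(u-c["cx"])/f; b=(v-c["cy"])/f
    if "T_tool_cam" in c:
        r=np.hypot(a,b); k=np.where(r>1e-9,np.tan(r)/np.maximum(r,1e-9),1); a=a*k;b=b*k
    P=np.stack([a*z,-b*z,-z,np.ones_like(z)],-1)
    if "T_tool_cam" in c:
        T=np.eye(4);T[:3,:3]=R.from_rotvec(pose[1]).as_matrix();T[:3,3]=pose[0]
        M=T@c["T_tool_cam"]
    else: M=np.linalg.inv(c["camera_from_world"])
    Q=P@M.T
    Q=Q[...,:3]; Q[z<=0]=np.nan
    return Q
def top(Q,col,x0,x1,y0,y1,res=0.002,zmax=0.3):
    # rows: x decreasing downward (x up), columns: y decreasing to right
    H=int((x1-x0)/res);W=int((y1-y0)/res)
    img=np.zeros((H,W,3),np.uint8); zm=np.full((H,W),-1.)
    q=Q.reshape(-1,3); c=col.reshape(-1,3); m=np.isfinite(q[:,0])&(q[:,2]<zmax); q=q[m];c=c[m]
    o=np.argsort(q[:,2]);q=q[o];c=c[o]
    r=((x1-q[:,0])/res).astype(int); k=((y1-q[:,1])/res).astype(int)
    ok=(r>=0)&(r<H)&(k>=0)&(k<W)
    img[r[ok],k[ok]]=c[ok]; zm[r[ok],k[ok]]=q[ok,2]
    return img,zm
E
python3 - <<'E'
from h import *
ims=[]
for n in ["scene","side"]:
    c=pickle.load(open(f"{n}0.pkl","rb")); Q=cloud(c)
    m=np.isfinite(Q[...,0])&(abs(Q[...,2])<0.02); print(n,np.nanmedian(Q[...,2][m]))
    img,_=top(Q,c["color"],0.2,1.2,-0.7,0.7,0.0025)
    cv2.imwrite(f"pics/top_{n}.png",img[:,:,::-1])
E
```

```text
scene 0.0008980239248963517
side 0.0009552232962554141
```

Run:
```python
from h import *
a=cv2.imread("pics/top_scene.png");b=cv2.imread("pics/top_side.png")
for im in(a,b):
    for i in range(0,560,40): cv2.putText(im,f"{0.7-i*.0025:.1f}",(i,10),0,.35,(0,255,255));cv2.line(im,(i,0),(i,5),(0,255,255))
    for j in range(0,400,40): cv2.putText(im,f"{1.2-j*.0025:.1f}",(0,j+4),0,.35,(0,255,255))
cv2.imwrite("pics/top_s.png",a); cv2.imwrite("pics/top_d.png",b)
```

```text
(no output)
```

View pics/top_s.png

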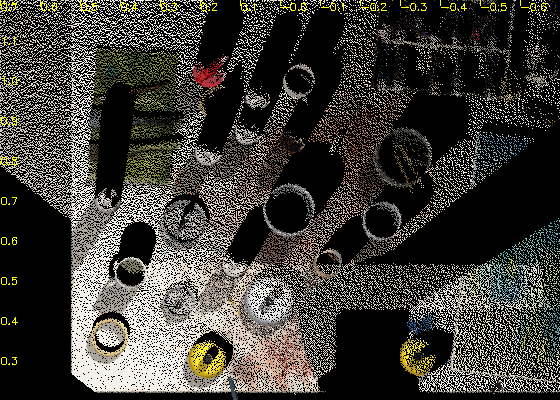

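View pics/top_d.png

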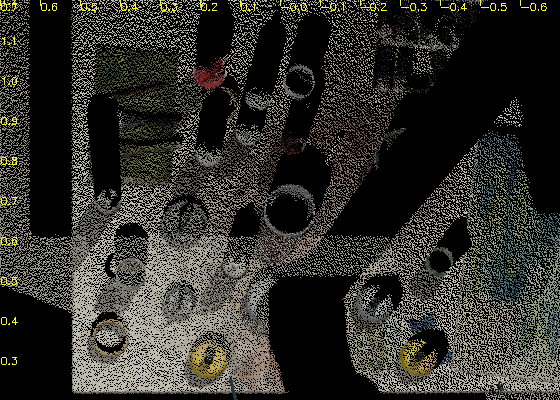

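```bash
cat >> h.py <<'E'
from scipy.optimize import least_squares
def fitc(P,r,c0):
    f=lambda p:np.hypot(P[:,0]-p[0],P[:,1]-p[1])-p[2]
    s=least_squares(f,[*c0,r],loss="soft_l1",f_scale=0.002)
    g=lambda p:np.hypot(P[:,0]-p[0],P[:,1]-p[1])-r
    t=least_squares(g,c0,loss="soft_l1",f_scale=0.002)
    return s.x,t.x
def near(Q,c,r,z0,z1):
    q=Q.reshape(-1,3); q=q[np.isfinite(q[:,0])]
    return q[(np.hypot(q[:,0]-c[0],q[:,1]-c[1])<r)&(q[:,2]>z0)&(q[:,2]<z1)]
E
python3 - <<'E'
from h import *
D={n:cloud(pickle.load(open(f"{n}0.pkl","rb"))) for n in ["scene","side"]}
obj={"potL":((.675,-.022),.08,.087,.096,.0615),"potS":((.65,-.252),.06,.071,.080,.0455),
"lidLknob":((.45,.03),.03,.058,.085,.0125),"lidSknob":((.455,-.245),.03,.058,.085,.0125),
"lidSbody":((.455,-.245),.08,.01,.022,.0485),"lidLbody":((.45,.03),.08,.01,.022,.0645),
"strLbar":((.66,.24),.05,.040,.06,.01),"strSbar":((.455,.25),.05,.040,.06,.01),
"strLedge":((.66,.24),.08,.01,.018,.0565),"strSedge":((.455,.25),.055,.01,.018,.0405),
"jar":((.54,-.125),.05,.084,.094,.035),"cup":((.55,-.4),.05,.076,.085,.035),"bottle":((.53,.11),.06,.14,.165,.01)}
for k,(c,r,z0,z1,rr) in obj.items():
    for n in D:
        P=near(D[n],c,r,z0,z1)
        if len(P)<8: print(k,n,len(P));continue
        a,b=fitc(P,rr,c)
        print(k,n,len(P),"zmax",P[:,2].max().round(4),"mean",P.mean(0).round(4),"free",a.round(4),"fix",b.round(4))
for k,(x,y) in {"L":(.675,-.022),"S":(.65,-.252)}.items():
  for n in D:
    P=near(D[n],(x,y),.1,.01,.2)
    print(k,n,np.histogram(P[:,2],np.arange(0.01,.2,.01))[0])
E
```

```text
potL scene 233 zmax 0.096 mean [ 0.675  -0.0224  0.0912] free [ 0.6742 -0.0227  0.0614] fix [ 0.6742 -0.0227]
potL side 231 zmax 0.096 mean [ 0.6716 -0.0235  0.0912] free [ 0.6722 -0.0238  0.0617] fix [ 0.6722 -0.0238]
potS scene 154 zmax 0.0798 mean [ 0.6461 -0.2541  0.0751] free [ 0.6467 -0.255   0.0456] fix [ 0.6467 -0.255 ]
potS side 0
lidLknob scene 87 zmax 0.0813 mean [0.4467 0.0267 0.0737] free [0.4489 0.0252 0.0093] fix [0.4513 0.0226]
lidLknob side 0
lidSknob scene 0
lidSknob side 85 zmax 0.0833 mean [ 0.4403 -0.2373  0.0732] free [ 0.4425 -0.239   0.0097] fix [ 0.4449 -0.2412]
lidSbody scene 0
lidSbody side 105 zmax 0.0219 mean [ 0.416  -0.2218  0.0171] free [ 0.4451 -0.2411  0.0485] fix [ 0.4451 -0.2411]
lidLbody scene 155 zmax 0.0219 mean [0.4151 0.0555 0.0175] free [0.4513 0.0235 0.0644] fix [0.4513 0.0234]
lidLbody side 77 zmax 0.022 mean [0.4181 0.0714 0.0168] free [0.45   0.0228 0.0638] fix [0.4504 0.0221]
strLbar scene 71 zmax 0.0571 mean [0.6379 0.2415 0.0522] free [0.7909 0.4577 0.2654] fix [0.6393 0.2426]
strLbar side 71 zmax 0.0588 mean [0.6367 0.2398 0.0517] fre
[... 717 characters left out ...]
21 -0.1199  0.0879] free [ 0.5426 -0.1204  0.0304] fix [ 0.5441 -0.1204]
jar side 0
cup scene 0
cup side 67 zmax 0.0835 mean [ 0.5436 -0.3987  0.079 ] free [ 0.5439 -0.3981  0.0339] fix [ 0.544  -0.3981]
bottle scene 53 zmax 0.1569 mean [0.5363 0.119  0.1479] free [0.5158 0.1219 0.0225] fix [0.5324 0.1232]
bottle side 47 zmax 0.1578 mean [0.5349 0.1166 0.1481] free [0.5085 0.1192 0.0277] fix [0.5294 0.1209]
L scene [140 171 184 180 137 356 235 235 170   0   0   0   0   0   0   0   0   0]
L side [197 183 186 157 149 349 237 243 158   0   0   0   0   0   0   0   0   0]
S scene [ 74 126  92 197 171 170 199  19   0   0   0   0   0   0   0   0   0   0]
S side [0 0 0 0 0 0 0 0 0 0 0 0 0 0 0 0 0 0]
```

Run:
```python
import cv2
a=cv2.imread("pics/scene0.png")
cv2.imwrite("pics/crop1.png",cv2.resize(a[120:340,120:340],None,fx=2.7,fy=2.7,interpolation=cv2.INTER_CUBIC))
b=cv2.imread("pics/side0.png")
cv2.imwrite("pics/crop2.png",cv2.resize(b[130:260,320:470],None,fx=4,fy=4,interpolation=cv2.INTER_CUBIC))
```

```text
(no output)
```

View pics/crop1.png

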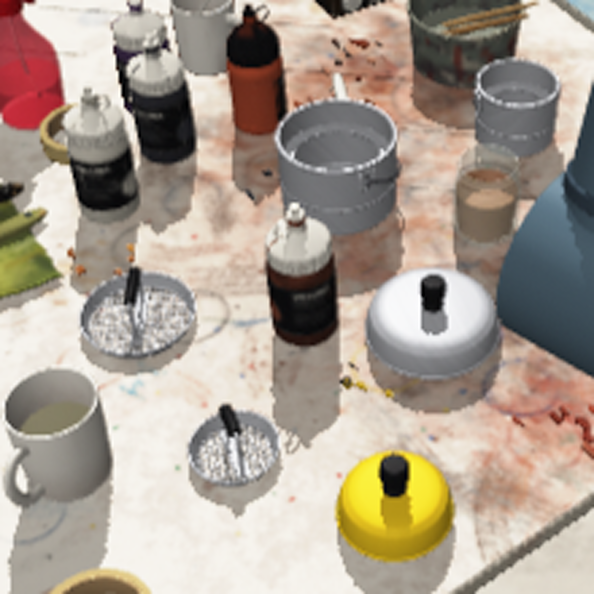

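View pics/crop2.png

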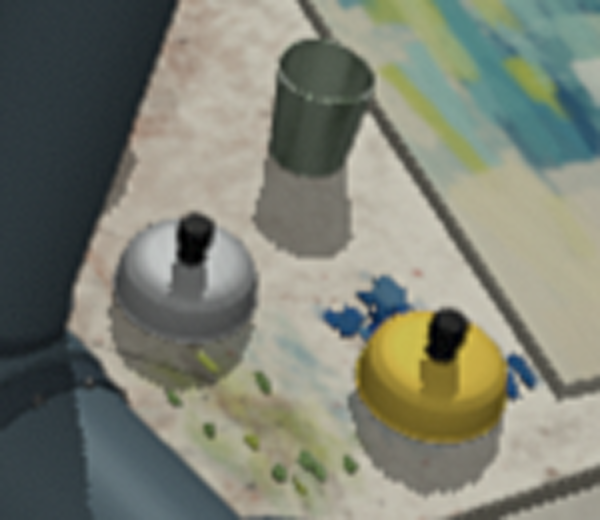

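```bash
cat >> h.py <<'E'
def pose(s): 
    M=R.from_rotvec(s["ee_rot"]).as_matrix(); return np.array(s["eef_pos"]),M
def plan(s,xyz,jaw=None):
    p,M=pose(s); d=M.T@(np.array(xyz)-p)/0.25
    out="delta "+str(np.round(d,4).tolist())
    if jaw is not None:
        y=M[:,1]; cur=np.arctan2(y[1],y[0]); e=(jaw-cur+np.pi/2)%np.pi-np.pi/2
        # turn + about tool x (down) decreases world yaw
        out+=f" turn {-e/(np.pi/4):.4f} (alt {-(e-np.sign(e)*np.pi)/(np.pi/4):.3f}) cur {np.degrees(cur):.1f}"
    print(out, "rows>=",np.linalg.norm(d)*5)
E
python3 - <<'E'
from h import *
from cell import manip
s=manip.sense(); p,M=pose(s); print(M.round(3))
for n in ["scene","side"]:
    c=pickle.load(open(f"{n}0.pkl","rb")); Q=cloud(c)
    for k,x,y in [("L",.6405,.2385),("S",.443,.250)]:
        m=(np.hypot(Q[...,0]-x,Q[...,1]-y)<.04)&(Q[...,2]>.044)&(Q[...,2]<.07)&(c["color"].max(-1)<70)
        P=Q[m]; u,sv,vt=np.linalg.svd(P[:,:2]-P[:,:2].mean(0)); d=vt[0]
        t=(P[:,:2]-P[:,:2].mean(0))@d
        print(n,k,len(P),P.mean(0).round(4),"ang",np.degrees(np.arctan2(d[1],d[0])).round(1),(P[:,:2].mean(0)+d*(t.max()+t.min())/2).round(4),(t.max()-t.min()).round(3),P[:,2].max())
plan(s,(.254,-.3,.3))
E
```

```text
[[-0.     0.391 -0.92 ]
 [ 0.002 -0.92  -0.391]
 [-1.    -0.002 -0.   ]]
scene L 56 [0.6389 0.2409 0.0529] ang 143.6 [0.6398 0.2403] 0.043 0.057123771529566936
scene S 47 [0.4411 0.2525 0.0526] ang 167.8 [0.4416 0.2524] 0.031 0.05684061969601395
side L 60 [0.6391 0.2384 0.0526] ang 143.3 [0.6376 0.2395] 0.049 0.05878944944411835
side S 47 [0.4421 0.2497 0.0526] ang 169.4 [0.4422 0.2497] 0.034 0.056698402918379465
delta [-0.1766, -1.0969, -0.4656] rows>= 6.023290319015544
```

Run:
```python
from h import *
from cell import manip
s=manip.sense()
plan(s,(.38,-.33,.30),np.radians(53.5))
```

```text
delta [-0.1769, -0.7894, -0.8825] turn 1.3227 (alt -2.677) cur -67.0 rows>= 5.985879857405044
```

```bash
python3 -m handwheel '[{"delta_pos":[-0.18,-0.1,-0.1],"turn":-0.15},{"delta_pos":[-0.18,-0.22,-0.24],"turn":-0.34},{"delta_pos":[-0.18,-0.34,-0.38],"turn":-0.53},{"delta_pos":[-0.18,-0.46,-0.52],"turn":-0.72},{"delta_pos":[-0.18,-0.58,-0.65],"turn":-0.9},{"delta_pos":[-0.18,-0.7,-0.79],"turn":-1},{"delta_pos":[-0.18,-0.79,-0.88],"turn":-1}]' 1
python3 - <<'E'
from h import *
from cell import manip
s=manip.sense();print(s["time"],np.round(s["joints"],3))
plan(s,(.50,-.12,.30),np.radians(53.5))
E
```

```text
time: 0.85
eef_pos: [0.3802, -0.3279, 0.301]
ee_rot: [1.484, 1.005, -1.484]
contact_force: [0.2, -0.1, 0.6]
gripper_width: 0.0852
0.85 [-0.938 -0.146  1.881  0.     1.406 -0.557]
delta [0.0047, 0.1359, -0.9502] turn -1.6738 (alt 2.326) cur -21.8 rows>= 4.799185047574889
```

```bash
python3 -m handwheel '[{"delta_pos":[0,0.03,-0.19],"turn":-0.19},{"delta_pos":[0,0.06,-0.38],"turn":-0.38},{"delta_pos":[0,0.09,-0.57],"turn":-0.57},{"delta_pos":[0,0.11,-0.76],"turn":-0.76},{"delta_pos":[0,0.14,-0.95],"turn":-0.95},{"delta_pos":[0,0.14,-0.95],"turn":-1}]'
python3 - <<'E'
from h import *
from cell import manip
s=manip.sense();print(s["time"],np.round(s["joints"],3))
plan(s,(.58,.11,.28),np.radians(53.5))
E
```

```text
time: 1.45
eef_pos: [0.5022, -0.1187, 0.301]
ee_rot: [0.902, 1.377, -0.899]
contact_force: [-0.1, -1.4, -0.5]
gripper_width: 0.0851
1.45 [-4.530e-01 -1.100e-01  1.849e+00  1.000e-03  1.403e+00 -8.650e-01]
delta [0.0855, 0.6514, -0.7136] turn -0.6640 (alt 3.336) cur 23.6 rows>= 4.849914065441669
```

```bash
python3 -m handwheel '[{"delta_pos":[0.02,0.13,-0.14],"turn":-0.15},{"delta_pos":[0.04,0.26,-0.28],"turn":-0.3},{"delta_pos":[0.05,0.39,-0.43],"turn":-0.45},{"delta_pos":[0.07,0.52,-0.57],"turn":-0.6},{"delta_pos":[0.08,0.65,-0.71],"turn":-0.66}]'
python3 - <<'E'
from h import *
from cell import manip
s=manip.sense();print(s["time"],np.round(s["joints"],3))
plan(s,(.6395,.2395,.23),np.radians(53.5))
E
```

```text
time: 1.95
eef_pos: [0.5809, 0.1057, 0.2806]
ee_rot: [0.507, 1.511, -0.507]
contact_force: [0.2, -0.3, 0.9]
gripper_width: 0.0854
1.95 [-0.012  0.088  1.69  -0.     1.364 -0.935]
delta [0.2021, 0.5685, -0.1359] turn -0.0131 (alt 3.987) cur 52.9 rows>= 3.0922125040389057
```

```bash
python3 -m handwheel '[{"delta_pos":[0.07,0.18,-0.05],"turn":-0.01},{"delta_pos":[0.14,0.36,-0.09],"turn":-0.01},{"delta_pos":[0.2,0.52,-0.13],"turn":-0.01},{"delta_pos":[0.2,0.57,-0.136],"turn":-0.01},{"delta_pos":[0.2,0.57,-0.136],"turn":-0.01}]'
cat > look.py <<'E'
import sys
from h import *
from cell import manip
tag=sys.argv[1]
s=manip.sense(); c=manip.capture("wrist"); s2=manip.sense()
pickle.dump((s,c),open(f"{tag}.pkl","wb"))
print(s["time"],np.round(s["eef_pos"],4),np.round(s2["eef_pos"],4))
cv2.imwrite(f"pics/{tag}.png",c["color"][:,:,::-1])
E
python3 look.py w1
```

```text
time: 2.45
eef_pos: [0.6401, 0.2388, 0.2303]
ee_rot: [0.501, 1.513, -0.502]
contact_force: [-0.9, 0.1, 0.1]
gripper_width: 0.0854
2.45 [0.6401 0.2388 0.2303] [0.6402 0.2375 0.2313]
```

View pics/w1.png

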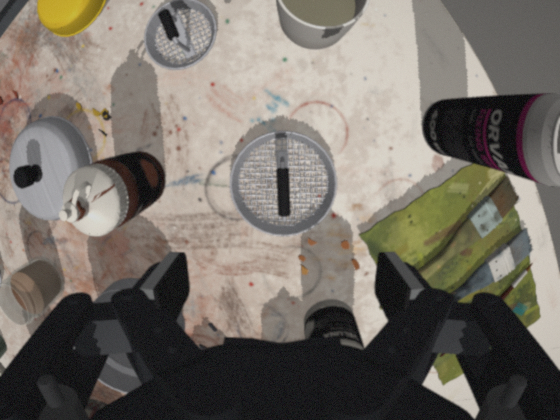

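```bash
cat > bar.py <<'E'
import sys
from h import *
def bar(tag,x,y,z0=.044,z1=.066,r=.045):
    s,c=pickle.load(open(tag+".pkl","rb"))
    Q=cloud(c,(s["eef_pos"],s["ee_rot"]))
    m=(np.hypot(Q[...,0]-x,Q[...,1]-y)<r)&(Q[...,2]>z0)&(Q[...,2]<z1)&(c["color"].max(-1)<75)
    P=Q[m]; u,sv,vt=np.linalg.svd(P[:,:2]-P[:,:2].mean(0)); d=vt[0]; e=vt[1]
    t=(P[:,:2]-P[:,:2].mean(0)); a=t@d;b=t@e
    ctr=P[:,:2].mean(0)+d*(a.max()+a.min())/2+e*(b.max()+b.min())/2
    print(tag,len(P),"ang",np.degrees(np.arctan2(d[1],d[0])).round(1),"ctr",ctr.round(4),"len",(a.max()-a.min()).round(4),(b.max()-b.min()).round(4),"zmax",np.percentile(P[:,2],95).round(4))
    return Q
E
python3 - <<'E'
from bar import *
Q=bar("w1",.6395,.2395)
P=near(Q,(.6395,.2395),.075,.009,.018)
print(fitc(P,.0565,(.6395,.2395)), len(P))
t=near(Q,(.6395,.2395),.15,-.01,.006); print("table",np.median(t[:,2]))
E
```

```text
w1 535 ang -34.1 ctr [0.6419 0.2393] len 0.0447 0.0107 zmax 0.0538
(array([0.64246406, 0.23895237, 0.05448113]), array([0.64232211, 0.23911356])) 1499
table -0.0006129592182698707
```

Run:
```python
from h import *
from cell import manip
s=manip.sense()
plan(s,(.6415,.239,.054),np.radians(55.9))
```

```text
delta [0.709, 0.0081, 0.0005] turn -0.0597 (alt 3.940) cur 53.2 rows>= 3.545360076842728
```

```bash
python3 -m handwheel '[{"delta_pos":[0.15,0.008,0],"turn":-0.04},{"delta_pos":[0.33,0.008,0],"turn":-0.04},{"delta_pos":[0.5,0.008,0],"turn":-0.04},{"delta_pos":[0.62,0.008,0],"turn":-0.04},{"delta_pos":[0.7,0.008,0],"turn":-0.04},{"delta_pos":[0.71,0.008,0],"turn":-0.04},{"delta_pos":[0.71,0.008,0],"turn":-0.04}]' 1; python3 -m handwheel '[{"delta_pos":[0,0,0],"turn":0},{"delta_pos":[0,0,0],"turn":0},{"delta_pos":[0,0,0],"turn":0},{"delta_pos":[0,0,0],"turn":0},{"delta_pos":[0,0,0],"turn":0},{"delta_pos":[0,0,0],"turn":0}]' 0 50; python3 look.py w2
```

```text
time: 3.2
eef_pos: [0.6419, 0.238, 0.0548]
ee_rot: [0.48, 1.516, -0.48]
contact_force: [0.1, -0.2, 0.5]
gripper_width: 0.0856
time: 3.8
eef_pos: [0.6416, 0.2395, 0.0542]
ee_rot: [0.479, 1.517, -0.478]
contact_force: [0.3, -0.1, 1.7]
gripper_width: 0.0102
3.8 [0.6416 0.2395 0.0542] [0.6417 0.2395 0.0542]
```

View pics/w2.png

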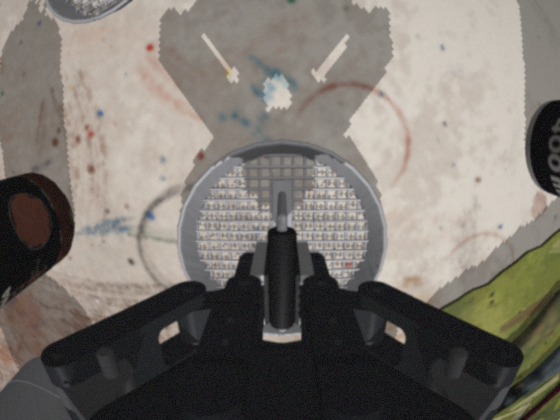

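```bash
python3 -m handwheel '[{"delta_pos":[-0.12,0,0],"turn":0},{"delta_pos":[-0.3,0,0],"turn":0},{"delta_pos":[-0.48,0,0],"turn":0},{"delta_pos":[-0.66,0,0],"turn":0},{"delta_pos":[-0.76,0,0],"turn":0},{"delta_pos":[-0.78,0,0],"turn":0},{"delta_pos":[-0.78,0,0],"turn":0}]'
python3 - <<'E'
from h import *
from cell import manip
s=manip.sense();print(np.round(s["joints"],3))
plan(s,(.6737,-.0225,.25))
E
```

```text
time: 4.55
eef_pos: [0.6413, 0.2392, 0.2485]
ee_rot: [0.479, 1.517, -0.479]
contact_force: [1.0, -0.3, -2.3]
gripper_width: 0.0102
[ 0.192  0.33   1.469 -0.     1.343 -0.768]
delta [-0.006, -0.7827, 0.7069] rows>= 5.273454379841399
```

```bash
python3 -m handwheel '[{"delta_pos":[0,-0.08,0.07],"turn":0},{"delta_pos":[0,-0.21,0.19],"turn":0},{"delta_pos":[0,-0.35,0.32],"turn":0},{"delta_pos":[0,-0.49,0.44],"turn":0},{"delta_pos":[0,-0.62,0.56],"turn":0},{"delta_pos":[0,-0.72,0.65],"turn":0},{"delta_pos":[0,-0.77,0.697],"turn":0},{"delta_pos":[0,-0.783,0.707],"turn":0}]';python3 -m handwheel '[{"delta_pos":[0,0,0],"turn":0},{"delta_pos":[0,0,0],"turn":0}]'; python3 look.py w3
python3 - <<'E'
from h import *
from cell import manip
s=manip.sense();print(np.round(s["joints"],3))
plan(s,(.6737,-.0225,.25))
c=manip.capture("side"); pickle.dump(c,open("side1.pkl","wb"))
cv2.imwrite("pics/side1.png",c["color"][:,:,::-1])
s,c=pickle.load(open("w3.pkl","rb")); Q=cloud(c,(s["eef_pos"],s["ee_rot"]))
P=near(Q,(.674,-.023),.09,.086,.097); print(len(P),fitc(P,.0615,(.674,-.023)))
P=near(Q,(.674,-.023),.09,.195,.225); print(len(P),np.percentile(P[:,2],[5,50,95]),fitc(P,.0565,(.674,-.023)))
E
```

```text
time: 5.35
eef_pos: [0.6729, -0.024, 0.2459]
ee_rot: [0.481, 1.521, -0.481]
contact_force: [-0.8, 0.9, -1.4]
gripper_width: 0.0101
time: 5.55
eef_pos: [0.6734, -0.0209, 0.2481]
ee_rot: [0.478, 1.519, -0.477]
contact_force: [-0.1, -0.8, -1.6]
gripper_width: 0.0101
5.55 [ 0.6734 -0.0209  0.2481] [ 0.6735 -0.0208  0.2484]
[-0.199  0.306  1.498  0.     1.338 -1.16 ]
delta [-0.0065, -0.0053, 0.0045] rows>= 0.04751179980978521
1100 (array([ 0.6739695 , -0.02339232,  0.06140773]), array([ 0.67403059, -0.02341721]))
12543 [0.19520174 0.19782335 0.20828917] (array([ 0.67662303, -0.02273863,  0.04981931]), array([ 0.68392107, -0.02793614]))
```

View pics/w3.png

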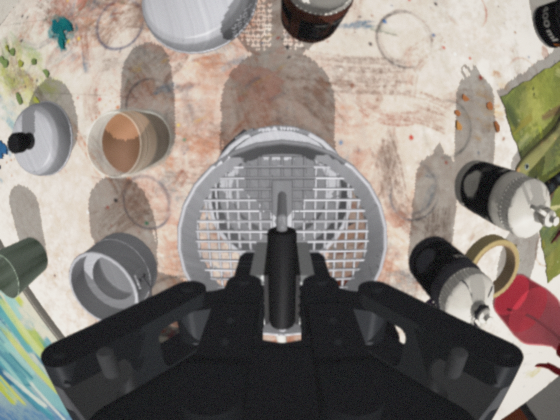

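View pics/side1.png

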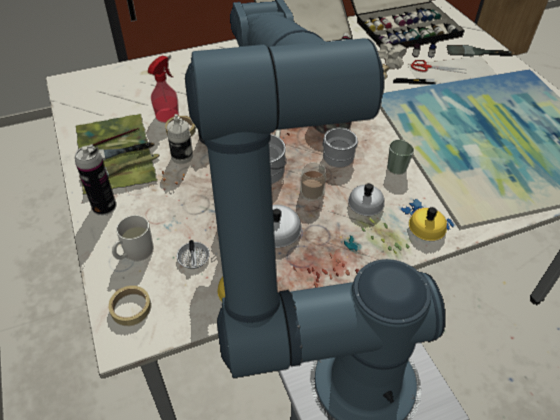

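Run:
```python
from h import *
from cell import manip
s=manip.sense();plan(s,(.6735,-.0227,.130)); print(s["eef_pos"])
```

```text
delta [0.4744, -0.0063, 0.0041] rows>= 2.3721237642892232
[ 0.67361603 -0.0208643   0.24859192]
```

```bash
python3 -m handwheel '[{"delta_pos":[0.08,-0.006,0.004],"turn":0},{"delta_pos":[0.2,-0.006,0.004],"turn":0},{"delta_pos":[0.32,-0.006,0.004],"turn":0},{"delta_pos":[0.42,-0.006,0.004],"turn":0},{"delta_pos":[0.47,-0.006,0.004],"turn":0},{"delta_pos":[0.475,-0.006,0.004],"turn":0},{"delta_pos":[0.475,-0.006,0.004],"turn":0}]'; python3 look.py w4
```

```text
time: 6.35
eef_pos: [0.6744, -0.024, 0.1311]
ee_rot: [0.478, 1.516, -0.478]
contact_force: [-0.3, 0.9, -1.3]
gripper_width: 0.0104
6.35 [ 0.6744 -0.024   0.1311] [ 0.6748 -0.0242  0.1319]
```

View pics/w4.png

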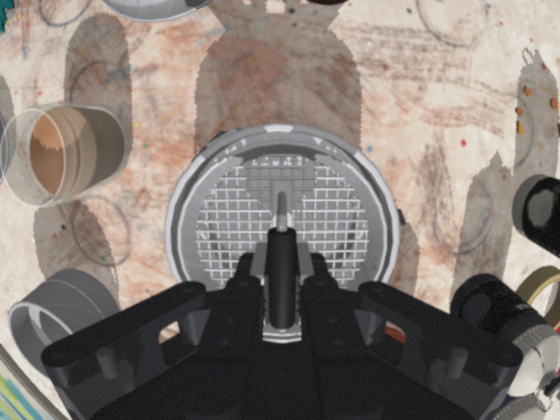

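```bash
python3 -m handwheel '[{"delta_pos":[0.02,0,0],"turn":0},{"delta_pos":[0.04,0,0],"turn":0},{"delta_pos":[0.05,0,0],"turn":0},{"delta_pos":[0.056,0,0],"turn":0},{"delta_pos":[0.06,0,0],"turn":0},{"delta_pos":[0.06,0,0],"turn":0}]'
```

```text
time: 7.0
eef_pos: [0.6739, -0.0244, 0.1161]
ee_rot: [0.479, 1.517, -0.479]
contact_force: [-2.1, 0.7, 4.2]
gripper_width: 0.0102
```

```bash
python3 -m handwheel '[{"delta_pos":[0,0,0],"turn":0},{"delta_pos":[0,0,0],"turn":0},{"delta_pos":[0,0,0],"turn":0},{"delta_pos":[0,0,0],"turn":0}]' 0.45; python3 -m handwheel '[{"delta_pos":[-0.06,0,0],"turn":0},{"delta_pos":[-0.18,0,0],"turn":0},{"delta_pos":[-0.33,0,0],"turn":0},{"delta_pos":[-0.47,0,0],"turn":0},{"delta_pos":[-0.57,0,0],"turn":0},{"delta_pos":[-0.6,0,0],"turn":0}]'; python3 look.py w5
python3 - <<'E'
from bar import *
Q=bar("w5",.674,-.023,.1,.13)
P=near(Q,(.674,-.023),.09,.086,.097); print(len(P),fitc(P,.0615,(.674,-.023)))
P=near(Q,(.674,-.023),.053,.06,.08); print(len(P),np.histogram(P[:,2],np.arange(.058,.084,.002)))
import numpy as np
for z0,z1 in [(.060,.068),(.072,.08)]:
    P=near(Q,(.674,-.023),.057,z0,z1); A=np.c_[P[:,:2]-[.674,-.023],np.ones(len(P))]; print(np.linalg.lstsq(A,P[:,2],rcond=None)[0])
from cell import manip
s=manip.sense(); print(np.round(s["joints"],3)); plan(s,(.442,.2515,.25),np.radians(78.5))
E
```

```text
time: 7.4
eef_pos: [0.6737, -0.0244, 0.1149]
ee_rot: [0.479, 1.517, -0.479]
contact_force: [-0.3, 0.1, 0.8]
gripper_width: 0.0388
time: 8.0
eef_pos: [0.6754, -0.0246, 0.2707]
ee_rot: [0.479, 1.509, -0.478]
contact_force: [0.6, -0.1, 1.1]
gripper_width: 0.0387
8.0 [ 0.6754 -0.0246  0.2707] [ 0.6751 -0.0246  0.2697]
w5 625 ang -33.7 ctr [ 0.6764 -0.0243] len 0.045 0.0109 zmax 0.1157
2146 (array([ 0.67426179, -0.02374524,  0.06148836]), array([ 0.67426149, -0.02374499]))
4898 (array([   0,  462, 2104, 1251,  262,  197,  181,  164,  203,   73,    1,
          0]), array([0.058, 0.06 , 0.062, 0.064, 0.066, 0.068, 0.07 , 0.072, 0.074,
       0.076, 0.078, 0.08 , 0.082]))
[ 0.00555594 -0.0056671   0.06361079]
[-0.01170553  0.00702229  0.07454348]
[-0.204  0.29   1.479  0.     1.366 -1.163]
delta [0.0711, 0.369, -1.3978] turn -0.5227 (alt 3.477) cur 55.0 rows>= 7.237165045954976
```

View pics/w5.png

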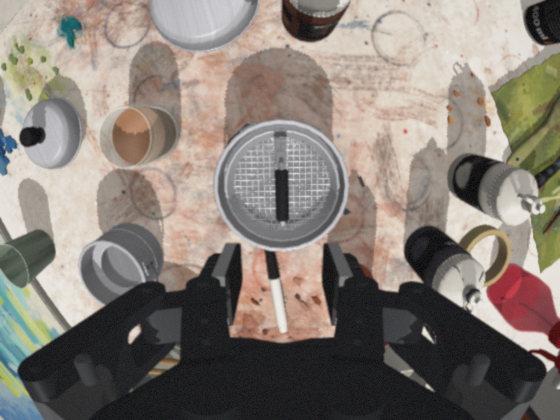

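```bash
python3 -m handwheel '[{"delta_pos":[0,0.03,-0.1],"turn":-0.1},{"delta_pos":[0,0.07,-0.27],"turn":-0.25},{"delta_pos":[0,0.11,-0.44],"turn":-0.4},{"delta_pos":[0,0.16,-0.62],"turn":-0.52},{"delta_pos":[0,0.21,-0.8],"turn":-0.52}]' 1
python3 - <<'E'
from h import *
from cell import manip
s=manip.sense(); plan(s,(.442,.2515,.23),np.radians(78.5))
E
```

```text
time: 8.55
eef_pos: [0.5379, 0.1344, 0.2631]
ee_rot: [0.159, 1.568, -0.159]
contact_force: [0.5, 0.6, 0.5]
gripper_width: 0.085
delta [0.1337, 0.3819, -0.4695] turn -0.0018 (alt 3.998) cur 78.4 rows>= 3.0989657994678432
```

```bash
python3 -m handwheel '[{"delta_pos":[0.05,0.12,-0.15],"turn":0},{"delta_pos":[0.09,0.24,-0.3],"turn":0},{"delta_pos":[0.12,0.34,-0.42],"turn":0},{"delta_pos":[0.134,0.38,-0.47],"turn":0},{"delta_pos":[0.134,0.38,-0.47],"turn":0},{"delta_pos":[0.134,0.38,-0.47],"turn":0}]'; python3 look.py w6
python3 - <<'E'
from bar import *
Q=bar("w6",.442,.2515)
P=near(Q,(.443,.2505),.055,.009,.018)
print(fitc(P,.0405,(.443,.2505)), len(P))
E
```

```text
time: 9.15
eef_pos: [0.4446, 0.2497, 0.2312]
ee_rot: [0.159, 1.565, -0.16]
contact_force: [0.2, -0.7, 0.7]
gripper_width: 0.0853
9.15 [0.4446 0.2497 0.2312] [0.4451 0.2494 0.2316]
w6 395 ang -13.9 ctr [0.4439 0.2501] len 0.0319 0.0112 zmax 0.0537
(array([0.44366809, 0.24997089, 0.03874562]), array([0.44333629, 0.25008076])) 1041
```

View pics/w6.png

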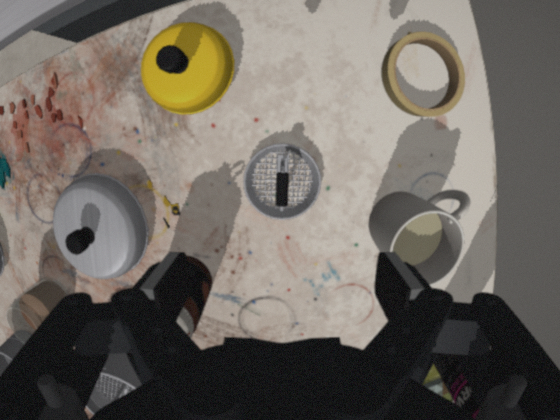

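Run:
```python
from h import *
from cell import manip
s=manip.sense(); print(s["eef_pos"]);plan(s,(.4438,.2500,.054),np.radians(77))
```

```text
[0.44506444 0.24939622 0.23161525]
delta [0.7105, 0.0015, -0.0058] turn 0.0291 (alt -3.971) cur 78.3 rows>= 3.5524155367310195
```

```bash
python3 -m handwheel '[{"delta_pos":[0.15,0,-0.005],"turn":0.03},{"delta_pos":[0.33,0,-0.005],"turn":0.03},{"delta_pos":[0.5,0,-0.005],"turn":0.03},{"delta_pos":[0.62,0,-0.005],"turn":0.03},{"delta_pos":[0.7,0,-0.005],"turn":0.03},{"delta_pos":[0.707,0,-0.005],"turn":0.03},{"delta_pos":[0.707,0,-0.005],"turn":0.03}]' 0.6; python3 -m handwheel '[{"delta_pos":[0,0,0],"turn":0},{"delta_pos":[0,0,0],"turn":0},{"delta_pos":[0,0,0],"turn":0},{"delta_pos":[0,0,0],"turn":0},{"delta_pos":[0,0,0],"turn":0}]' 0 50; python3 look.py w7
```

```text
time: 9.9
eef_pos: [0.444, 0.2497, 0.0551]
ee_rot: [0.179, 1.563, -0.179]
contact_force: [-0.1, 0.9, 0.2]
gripper_width: 0.0514
time: 10.4
eef_pos: [0.4435, 0.251, 0.0558]
ee_rot: [0.179, 1.562, -0.177]
contact_force: [-0.6, 3.0, 6.4]
gripper_width: 0.0099
10.4 [0.4435 0.251  0.0558] [0.4435 0.2511 0.0558]
```

View pics/w7.png

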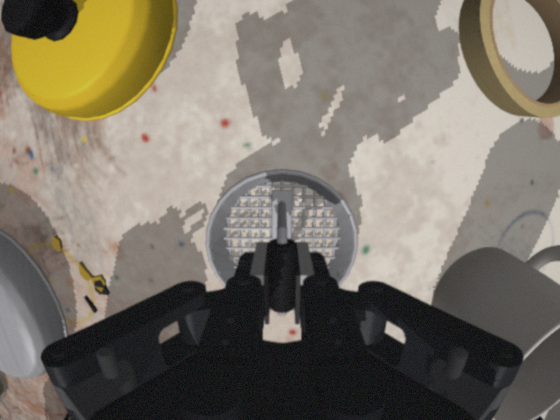

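```bash
python3 -m handwheel '[{"delta_pos":[-0.12,0,0],"turn":0},{"delta_pos":[-0.3,0,0],"turn":0},{"delta_pos":[-0.48,0,0],"turn":0},{"delta_pos":[-0.66,0,0],"turn":0},{"delta_pos":[-0.79,0,0],"turn":0},{"delta_pos":[-0.82,0,0],"turn":0},{"delta_pos":[-0.82,0,0],"turn":0}]'
python3 - <<'E'
from h import *
from cell import manip
Q=cloud(pickle.load(open("side1.pkl","rb"))); P=near(Q,(.6467,-.255),.06,.071,.08); print(len(P),fitc(P,.0455,(.6467,-.255)))
s,c=pickle.load(open("w5.pkl","rb")); Q=cloud(c,(s["eef_pos"],s["ee_rot"])); P=near(Q,(.6467,-.255),.06,.071,.08); print(len(P),fitc(P,.0455,(.6467,-.255)))
s=manip.sense(); print(np.round(s["joints"],3));plan(s,(.646,-.255,.26)); plan(s,(.53,.06,.26))
E
```

```text
time: 11.15
eef_pos: [0.4432, 0.2505, 0.2603]
ee_rot: [0.178, 1.562, -0.177]
contact_force: [0.2, 0.2, -1.1]
gripper_width: 0.0102
162 (array([ 0.64503267, -0.25530282,  0.04568623]), array([ 0.64503587, -0.25530987]))
579 (array([ 0.64688297, -0.25446292,  0.04554829]), array([ 0.64683791, -0.2544603 ]))
[ 0.291 -0.095  1.91  -0.     1.325 -1.053]
delta [0.0022, -1.7882, 1.2445] rows>= 10.893094738091273
delta [0.0018, -0.6645, 0.5095] rows>= 4.186739926478756
```

```bash
python3 -m handwheel '[{"delta_pos":[0,-0.07,0.05],"turn":0},{"delta_pos":[0,-0.2,0.14],"turn":0},{"delta_pos":[0,-0.36,0.25],"turn":0},{"delta_pos":[0,-0.52,0.36],"turn":0},{"delta_pos":[0,-0.68,0.47],"turn":0},{"delta_pos":[0,-0.84,0.58],"turn":0},{"delta_pos":[0,-0.98,0.68],"turn":0}]'
python3 - <<'E'
from h import *
from cell import manip
s=manip.sense(); plan(s,(.6465,-.2545,.24));
E
```

```text
time: 11.85
eef_pos: [0.5526, -0.0285, 0.2562]
ee_rot: [0.179, 1.569, -0.178]
contact_force: [-0.4, 0.6, -0.9]
gripper_width: 0.01
delta [0.0616, -0.7959, 0.5703] rows>= 4.90525928414654
```

```bash
python3 -m handwheel '[{"delta_pos":[0.01,-0.13,0.09],"turn":0},{"delta_pos":[0.02,-0.29,0.21],"turn":0},{"delta_pos":[0.03,-0.45,0.32],"turn":0},{"delta_pos":[0.05,-0.6,0.43],"turn":0},{"delta_pos":[0.06,-0.71,0.51],"turn":0},{"delta_pos":[0.06,-0.77,0.55],"turn":0},{"delta_pos":[0.06,-0.796,0.57],"turn":0},{"delta_pos":[0.06,-0.796,0.57],"turn":0}]'; python3 -m handwheel '[{"delta_pos":[0,0,0],"turn":0},{"delta_pos":[0,0,0],"turn":0}]'; python3 look.py w8;  python3 - <<'E'
from h import *
from cell import manip
s,c=pickle.load(open("w8.pkl","rb")); Q=cloud(c,(s["eef_pos"],s["ee_rot"])); P=near(Q,(.6467,-.255),.06,.071,.08); print(len(P),fitc(P,.0455,(.6467,-.255)))
s=manip.sense(); print(s["eef_pos"]); plan(s,(.6465,-.2545,.116)); 
E
```

```text
time: 12.65
eef_pos: [0.6469, -0.2525, 0.2418]
ee_rot: [0.18, 1.567, -0.177]
contact_force: [1.1, 0.5, -1.5]
gripper_width: 0.0103
time: 12.85
eef_pos: [0.6474, -0.2511, 0.2444]
ee_rot: [0.177, 1.564, -0.176]
contact_force: [-0.3, 0.7, -0.6]
gripper_width: 0.0104
12.85 [ 0.6474 -0.2511  0.2444] [ 0.6476 -0.2512  0.2447]
980 (array([ 0.64688308, -0.25547005,  0.04572962]), array([ 0.64674503, -0.2554555 ]))
[ 0.64756115 -0.25118235  0.24472916]
delta [0.5149, -0.014, -0.001] rows>= 2.57552543818961
```

View pics/w8.png

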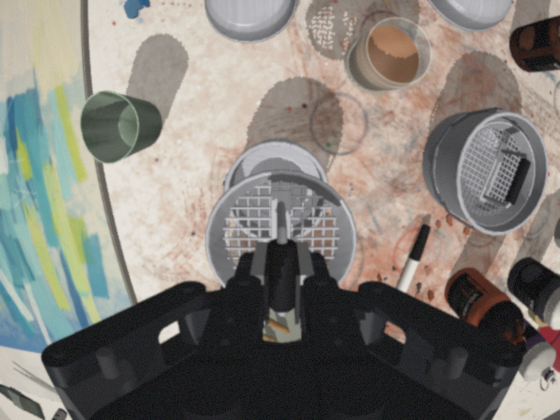

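```bash
python3 -m handwheel '[{"delta_pos":[0.08,-0.016,-0.001],"turn":0},{"delta_pos":[0.2,-0.016,-0.001],"turn":0},{"delta_pos":[0.32,-0.016,-0.001],"turn":0},{"delta_pos":[0.42,-0.016,-0.001],"turn":0},{"delta_pos":[0.47,-0.016,-0.001],"turn":0},{"delta_pos":[0.49,-0.016,-0.001],"turn":0},{"delta_pos":[0.49,-0.016,-0.001],"turn":0}]'; python3 look.py w9
python3 - <<'E'
from h import *
s,c=pickle.load(open("w9.pkl","rb")); Q=cloud(c,(s["eef_pos"],s["ee_rot"])); P=near(Q,(.6467,-.255),.06,.071,.08); print(len(P),fitc(P,.0455,(.6467,-.255)))
E
```

```text
time: 13.6
eef_pos: [0.6468, -0.256, 0.1226]
ee_rot: [0.177, 1.563, -0.178]
contact_force: [1.6, -0.1, -1.2]
gripper_width: 0.01
13.6 [ 0.6468 -0.256   0.1226] [ 0.6472 -0.2564  0.1236]
5908 (array([ 0.64436765, -0.25519029,  0.0412885 ]), array([ 0.64832029, -0.25632422]))
```

View pics/w9.png

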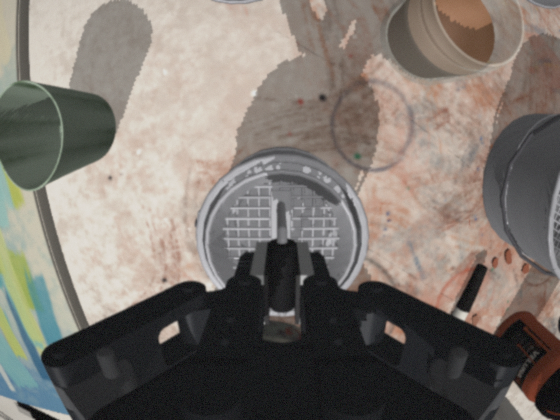

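```bash
python3 -m handwheel '[{"delta_pos":[0.03,0,0],"turn":0},{"delta_pos":[0.05,0,0],"turn":0},{"delta_pos":[0.065,0,0],"turn":0},{"delta_pos":[0.075,0,0],"turn":0},{"delta_pos":[0.082,0,0],"turn":0},{"delta_pos":[0.086,0,0],"turn":0},{"delta_pos":[0.086,0,0],"turn":0}]'
```

```text
time: 14.35
eef_pos: [0.6467, -0.2566, 0.102]
ee_rot: [0.177, 1.563, -0.178]
contact_force: [-2.8, 0.9, 4.8]
gripper_width: 0.0103
```

```bash
python3 -m handwheel '[{"delta_pos":[0,0,0],"turn":0},{"delta_pos":[0,0,0],"turn":0},{"delta_pos":[0,0,0],"turn":0},{"delta_pos":[0,0,0],"turn":0}]' 0.4; python3 -m handwheel '[{"delta_pos":[-0.06,0,0],"turn":0},{"delta_pos":[-0.18,0,0],"turn":0},{"delta_pos":[-0.33,0,0],"turn":0},{"delta_pos":[-0.47,0,0],"turn":0},{"delta_pos":[-0.57,0,0],"turn":0},{"delta_pos":[-0.6,0,0],"turn":0}]'; python3 look.py w10
python3 - <<'E'
from bar import *
Q=bar("w10",.6465,-.255,.085,.11)
P=near(Q,(.6465,-.255),.06,.071,.08); print(len(P),fitc(P,.0455,(.6465,-.255)))
for z0,z1 in [(.044,.052),(.056,.066)]:
    P=near(Q,(.6465,-.255),.041,z0,z1); A=np.c_[P[:,:2]-[.6465,-.255],np.ones(len(P))]; print(len(P),np.linalg.lstsq(A,P[:,2],rcond=None)[0])
from cell import manip
s=manip.sense(); print(np.round(s["joints"],3)); plan(s,(.4505,.023,.25),np.radians(78))
E
```

```text
time: 14.75
eef_pos: [0.6466, -0.2562, 0.1006]
ee_rot: [0.178, 1.564, -0.178]
contact_force: [0.6, -0.2, 0.4]
gripper_width: 0.0339
time: 15.35
eef_pos: [0.6481, -0.2571, 0.2565]
ee_rot: [0.175, 1.556, -0.18]
contact_force: [-0.2, -0.2, 0.8]
gripper_width: 0.034
15.35 [ 0.6481 -0.2571  0.2565] [ 0.6479 -0.257   0.2555]
w10 443 ang -13.7 ctr [ 0.6494 -0.2571] len 0.0313 0.0109 zmax 0.0997
1500 (array([ 0.6469102 , -0.25558846,  0.04577582]), array([ 0.64690905, -0.25558709]))
2400 [ 0.01404775 -0.00844251  0.04764735]
710 [-0.0149529   0.01120756  0.05860729]
[-0.54   0.349  1.431  0.     1.354 -1.884]
delta [0.0135, 0.914, -1.0208] turn -0.0217 (alt 3.978) cur 77.0 rows>= 6.851421892967348
```

View pics/w10.png

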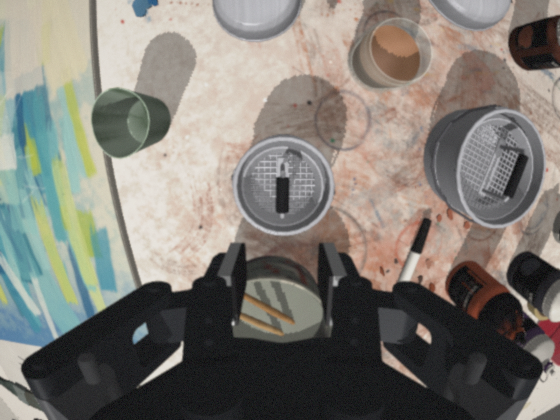

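Run:
```python
from h import *
s,c=pickle.load(open("w10.pkl","rb")); Q=cloud(c,(s["eef_pos"],s["ee_rot"]))
def pl(r0,r1,z0,z1):
    P=near(Q,(.6467,-.2555),r1,z0,z1); P=P[np.hypot(P[:,0]-.6467,P[:,1]+.2555)>r0]
    A=np.c_[P[:,:2]-[.6467,-.2555],np.ones(len(P))]
    w=np.ones(len(P),bool)
    for _ in range(5):
        x=np.linalg.lstsq(A[w],P[w,2],rcond=None)[0]; r=P[:,2]-A@x; w=abs(r)<2.5*np.median(abs(r[w]))+1e-4
    print(w.sum(),x.round(4))
pl(.043,.048,.072,.080); pl(0,.03,.042,.054); pl(.039,.0415,.056,.066); pl(.06,.09,-.01,.01)
```

```text
1132 [0.0002 0.0011 0.0751]
963 [-0.005  -0.0051  0.0477]
313 [-0.0477  0.0291  0.0598]
7462 [ 0.0002  0.0003 -0.0007]
```

```bash
python3 -m handwheel '[{"delta_pos":[0,0.08,-0.09],"turn":0},{"delta_pos":[0,0.21,-0.23],"turn":0},{"delta_pos":[0,0.34,-0.38],"turn":0},{"delta_pos":[0,0.47,-0.53],"turn":0},{"delta_pos":[0,0.6,-0.68],"turn":0},{"delta_pos":[0,0.72,-0.8],"turn":0},{"delta_pos":[0,0.82,-0.92],"turn":0},{"delta_pos":[0,0.89,-1],"turn":0}]' 0.55; python3 -m handwheel '[{"delta_pos":[0.01,0.02,-0.02],"turn":0},{"delta_pos":[0.01,0.02,-0.02],"turn":0},{"delta_pos":[0.01,0.02,-0.02],"turn":0}]'; python3 look.py w11
cat > knob.py <<'E'
from h import *
def knob(tag,x,y,zt,rb):
    s,c=pickle.load(open(tag+".pkl","rb")); Q=cloud(c,(s["eef_pos"],s["ee_rot"]))
    P=near(Q,(x,y),.035,zt-.012,zt+.01); top=P[P[:,2]>zt-.004]
    print(tag,"top",len(top),((np.percentile(top[:,:2],2,axis=0)+np.percentile(top[:,:2],98,axis=0))/2).round(4),cv2.minEnclosingCircle(top[:,:2].astype(np.float32)),"z",np.percentile(P[:,2],95).round(4))
    q=near(Q,(x,y),rb+.012,zt-.078+.008,zt-.078+.02); 
    if len(q)>20: print("edge",len(q),fitc(q,rb,(x,y)))
    return Q
E
python3 - <<'E'
from knob import *
knob("w11",.4505,.023,.078,.0645)
from cell import manip
s=manip.sense();plan(s,(.4505,.023,.076))
E
```

```text
time: 16.2
eef_pos: [0.4505, 0.0186, 0.2489]
ee_rot: [0.178, 1.567, -0.177]
contact_force: [0.3, -0.2, 0.3]
gripper_width: 0.0474
time: 16.5
eef_pos: [0.4495, 0.0221, 0.2478]
ee_rot: [0.178, 1.564, -0.178]
contact_force: [0.2, -1.5, -1.3]
gripper_width: 0.0472
16.5 [0.4495 0.0221 0.2478] [0.4497 0.0219 0.248 ]
w11 top 519 [0.4497 0.0232] ((0.4496747851371765, 0.023293068632483482), 0.01227668859064579) z 0.078
edge 257 (array([0.45070689, 0.02305176, 0.0653194 ]), array([0.4497425 , 0.02326349]))
delta [0.6879, 0.0051, 0.0027] rows>= 3.4395168225247263
```

View pics/w11.png

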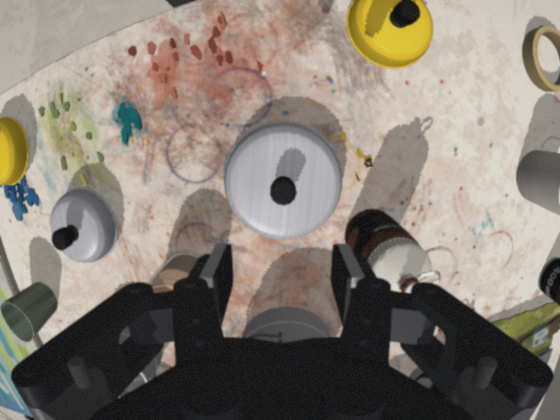

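```bash
python3 -m handwheel '[{"delta_pos":[0.15,0.005,0],"turn":0},{"delta_pos":[0.33,0.005,0],"turn":0},{"delta_pos":[0.5,0.005,0],"turn":0},{"delta_pos":[0.61,0.005,0],"turn":0},{"delta_pos":[0.67,0.005,0],"turn":0},{"delta_pos":[0.69,0.005,0],"turn":0},{"delta_pos":[0.69,0.005,0],"turn":0}]'; python3 -m handwheel '[{"delta_pos":[0,0,0],"turn":0},{"delta_pos":[0,0,0],"turn":0},{"delta_pos":[0,0,0],"turn":0},{"delta_pos":[0,0,0],"turn":0},{"delta_pos":[0,0,0],"turn":0}]' 0 70; python3 look.py w12
```

```text
time: 17.25
eef_pos: [0.4496, 0.0233, 0.0753]
ee_rot: [0.179, 1.565, -0.179]
contact_force: [-0.2, -0.3, 0.1]
gripper_width: 0.047
time: 17.75
eef_pos: [0.451, 0.0241, 0.0771]
ee_rot: [0.179, 1.559, -0.177]
contact_force: [2.8, 3.6, 5.6]
gripper_width: 0.0223
17.75 [0.451  0.0241 0.0771] [0.4511 0.0241 0.0771]
```

View pics/w12.png

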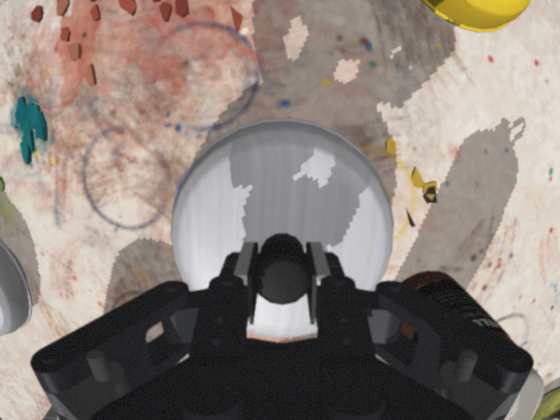

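```bash
python3 -m handwheel '[{"delta_pos":[-0.06,0,0],"turn":0},{"delta_pos":[-0.17,0,0],"turn":0},{"delta_pos":[-0.32,0,0],"turn":0},{"delta_pos":[-0.48,0,0],"turn":0},{"delta_pos":[-0.64,0,0],"turn":0},{"delta_pos":[-0.74,0,0],"turn":0},{"delta_pos":[-0.77,0,0],"turn":0},{"delta_pos":[-0.77,0,0],"turn":0}]'; python3 look.py w13
python3 - <<'E'
from h import *
from cell import manip
s=manip.sense();print(np.round(s["joints"],3)); plan(s,(.674,-.0235,.26))
E
```

```text
time: 18.6
eef_pos: [0.4491, 0.0238, 0.2679]
ee_rot: [0.177, 1.564, -0.178]
contact_force: [0.9, 0.2, -2.9]
gripper_width: 0.0221
18.6 [0.4491 0.0238 0.2679] [0.4485 0.024  0.2665]
[-0.2   -0.257  2.039 -0.     1.363 -1.544]
delta [0.0231, 0.0174, 0.9216] rows>= 4.6104259202542615
```

View pics/w13.png

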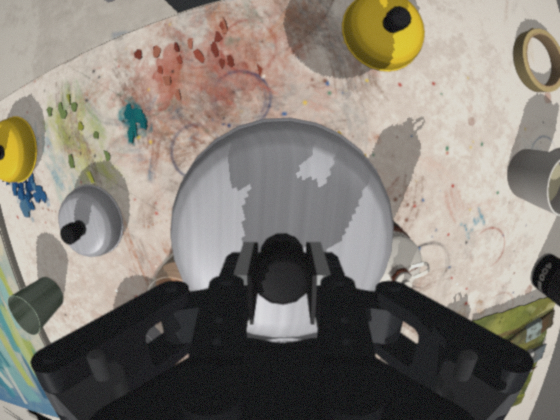

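```bash
python3 -m handwheel '[{"delta_pos":[0,0,0.09],"turn":0},{"delta_pos":[0.01,0.01,0.24],"turn":0},{"delta_pos":[0.02,0.01,0.42],"turn":0},{"delta_pos":[0.02,0.017,0.6],"turn":0},{"delta_pos":[0.023,0.017,0.76],"turn":0},{"delta_pos":[0.023,0.017,0.87],"turn":0},{"delta_pos":[0.023,0.017,0.92],"turn":0},{"delta_pos":[0.023,0.017,0.92],"turn":0}]'; python3 -m handwheel '[{"delta_pos":[0,0,0],"turn":0},{"delta_pos":[0,0,0],"turn":0}]';  python3 look.py w14
python3 - <<'E'
from h import *
from cell import manip
s,c=pickle.load(open("w14.pkl","rb")); Q=cloud(c,(s["eef_pos"],s["ee_rot"])); P=near(Q,(.674,-.0235),.08,.087,.097); print(len(P),fitc(P,.0615,(.674,-.0235)))
s=manip.sense();print(s["eef_pos"]); plan(s,(.674,-.0235,.172))
E
```

```text
time: 19.45
eef_pos: [0.6743, -0.024, 0.2581]
ee_rot: [0.179, 1.57, -0.178]
contact_force: [0.1, -0.8, -3.9]
gripper_width: 0.0224
time: 19.65
eef_pos: [0.6733, -0.0232, 0.261]
ee_rot: [0.178, 1.566, -0.178]
contact_force: [0.7, 0.1, -2.5]
gripper_width: 0.0224
19.65 [ 0.6733 -0.0232  0.261 ] [ 0.6735 -0.0232  0.2617]
0 (array([ 0.674 , -0.0235,  0.0615]), array([ 0.674 , -0.0235]))
[ 0.67352468 -0.02324394  0.26165175]
delta [0.3586, -0.0005, 0.0027] rows>= 1.7930675089363044
```

View pics/w14.png

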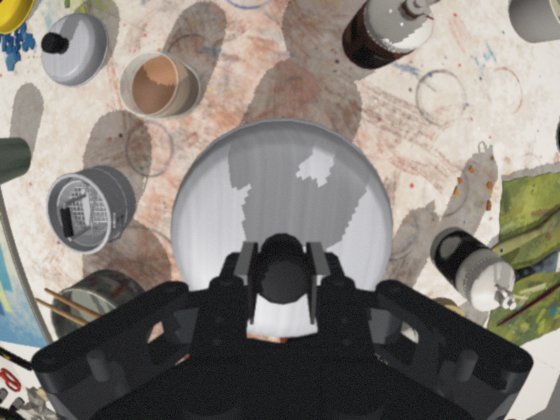

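```bash
python3 -m handwheel '[{"delta_pos":[0.06,0,0.003],"turn":0},{"delta_pos":[0.16,0,0.003],"turn":0},{"delta_pos":[0.25,0,0.003],"turn":0},{"delta_pos":[0.31,0,0.003],"turn":0},{"delta_pos":[0.345,0,0.003],"turn":0},{"delta_pos":[0.355,0,0.003],"turn":0},{"delta_pos":[0.355,0,0.003],"turn":0}]'
python3 - <<'E'
from h import *
from cell import manip
for n in("scene","side"):
    c=manip.capture(n); pickle.dump(c,open(n+"2.pkl","wb"))
    im=c["color"][:,:,::-1]; cv2.imwrite(f"pics/{n}2.png",im)
s=manip.sense(); print(s["eef_pos"],s["contact_force"])
E
```

```text
time: 20.4
eef_pos: [0.6755, -0.0238, 0.1741]
ee_rot: [0.178, 1.563, -0.178]
contact_force: [-0.5, -0.1, -2.8]
gripper_width: 0.0222
[ 0.67607162 -0.02388715  0.17520412] [ 0.85650385  0.55383238 -3.17095635]
```

View pics/scene2.png

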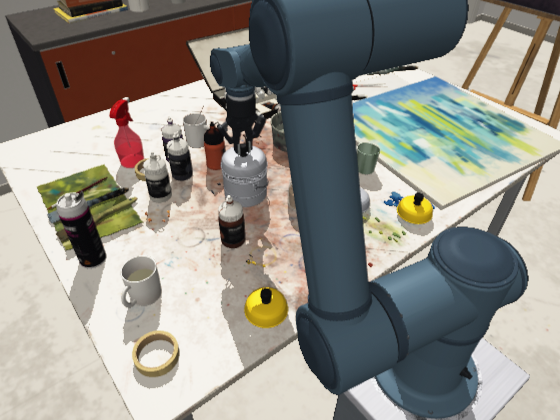

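```bash
python3 -m handwheel '[{"delta_pos":[0.01,0,0],"turn":0},{"delta_pos":[0.025,0,0],"turn":0},{"delta_pos":[0.04,0,0],"turn":0},{"delta_pos":[0.05,0,0],"turn":0},{"delta_pos":[0.06,0,0],"turn":0},{"delta_pos":[0.065,0,0],"turn":0},{"delta_pos":[0.065,0,0],"turn":0}]'
```

```text
time: 21.2
eef_pos: [0.6754, -0.0238, 0.1577]
ee_rot: [0.178, 1.563, -0.178]
contact_force: [0.4, -0.4, -3.5]
gripper_width: 0.0222
```

```bash
python3 -m handwheel '[{"delta_pos":[0.004,0,0],"turn":0},{"delta_pos":[0.008,0,0],"turn":0},{"delta_pos":[0.01,0,0],"turn":0}]'
```

```text
time: 21.5
eef_pos: [0.6757, -0.0238, 0.1572]
ee_rot: [0.178, 1.563, -0.178]
contact_force: [-6.6, 1.1, 8.3]
gripper_width: 0.0222
```

```bash
python3 -m handwheel '[{"delta_pos":[0,0,0],"turn":0},{"delta_pos":[0,0,0],"turn":0},{"delta_pos":[0,0,0],"turn":0},{"delta_pos":[0,0,0],"turn":0}]' 0.55; python3 -m handwheel '[{"delta_pos":[-0.06,0,0],"turn":0},{"delta_pos":[-0.18,0,0],"turn":0},{"delta_pos":[-0.33,0,0],"turn":0},{"delta_pos":[-0.47,0,0],"turn":0},{"delta_pos":[-0.57,0,0],"turn":0},{"delta_pos":[-0.6,0,0],"turn":0}]'; python3 look.py w15
python3 - <<'E'
from knob import *
Q=knob("w15",.674,-.0235,.158,.0645)
from cell import manip
s=manip.sense(); print(np.round(s["joints"],3)); plan(s,(.4447,-.2412,.25),np.radians(77))
E
```

```text
time: 21.9
eef_pos: [0.6753, -0.0238, 0.1549]
ee_rot: [0.178, 1.563, -0.178]
contact_force: [0.2, -0.5, -0.4]
gripper_width: 0.0472
time: 22.5
eef_pos: [0.6768, -0.024, 0.3107]
ee_rot: [0.177, 1.555, -0.178]
contact_force: [-0.6, 0.4, -0.1]
gripper_width: 0.0467
22.5 [ 0.6768 -0.024   0.3107] [ 0.6765 -0.024   0.3097]
w15 top 587 [ 0.675  -0.0234] ((0.6752021908760071, -0.02355967089533806), 0.012285571545362473) z 0.1582
edge 271 (array([ 0.67622427, -0.02385184,  0.06552392]), array([ 0.67503773, -0.02359   ]))
[-0.203  0.267  1.435 -0.     1.434 -1.547]
delta [0.2338, -1.055, -0.71] turn 0.0006 (alt -3.999) cur 77.0 rows>= 6.464677501442752
```

View pics/w15.png

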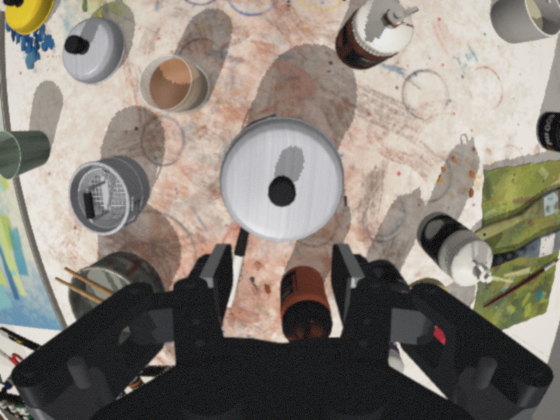

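```bash
python3 -m handwheel '[{"delta_pos":[0,-0.1,-0.07],"turn":0},{"delta_pos":[0.03,-0.25,-0.17],"turn":0},{"delta_pos":[0.06,-0.4,-0.27],"turn":0},{"delta_pos":[0.09,-0.56,-0.38],"turn":0},{"delta_pos":[0.12,-0.71,-0.48],"turn":0},{"delta_pos":[0.16,-0.85,-0.58],"turn":0},{"delta_pos":[0.2,-0.95,-0.66],"turn":0},{"delta_pos":[0.23,-1,-0.71],"turn":0}]'; python3 -m handwheel '[{"delta_pos":[0,-0.055,0],"turn":0},{"delta_pos":[0,-0.055,0],"turn":0},{"delta_pos":[0,-0.055,0],"turn":0},{"delta_pos":[0,-0.055,0],"turn":0}]'; python3 look.py w16
python3 - <<'E'
from knob import *
Q=knob("w16",.4449,-.2412,.078,.0485)
from cell import manip
s=manip.sense(); print(np.round(s["joints"],3)); plan(s,(.4449,-.2412,.076),np.radians(77))
c=cv2.imread("pics/w16.png");
E
```

```text
time: 23.35
eef_pos: [0.4436, -0.2282, 0.2451]
ee_rot: [0.181, 1.566, -0.178]
contact_force: [0.3, 0.2, -0.1]
gripper_width: 0.0471
time: 23.75
eef_pos: [0.4439, -0.2405, 0.2478]
ee_rot: [0.177, 1.563, -0.177]
contact_force: [-0.4, -0.6, 0.7]
gripper_width: 0.0469
23.75 [ 0.4439 -0.2405  0.2478] [ 0.4438 -0.2404  0.2478]
w16 top 526 [ 0.4444 -0.2395] ((0.4447029232978821, -0.23950830101966858), 0.012496880255639553) z 0.0781
edge 244 (array([ 0.44553839, -0.23935759,  0.04924634]), array([ 0.44467364, -0.23912776]))
[-0.722 -0.093  1.932  0.     1.302 -2.067]
delta [0.6871, -0.002, 0.0047] turn 0.0022 (alt -3.998) cur 77.1 rows>= 3.4353835631449097
```

View pics/w16.png

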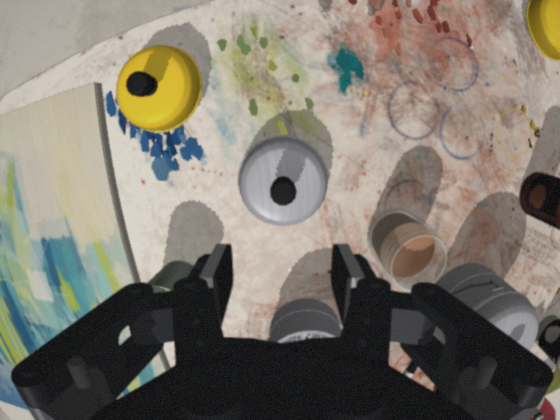

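```bash
python3 -m handwheel '[{"delta_pos":[0.15,0.004,-0.002],"turn":0},{"delta_pos":[0.33,0.004,-0.002],"turn":0},{"delta_pos":[0.5,0.004,-0.002],"turn":0},{"delta_pos":[0.61,0.004,-0.002],"turn":0},{"delta_pos":[0.67,0.004,-0.002],"turn":0},{"delta_pos":[0.688,0.004,-0.002],"turn":0},{"delta_pos":[0.688,0.004,-0.002],"turn":0}]'; python3 -m handwheel '[{"delta_pos":[0,0,0],"turn":0},{"delta_pos":[0,0,0],"turn":0},{"delta_pos":[0,0,0],"turn":0},{"delta_pos":[0,0,0],"turn":0},{"delta_pos":[0,0,0],"turn":0}]' 0 70; python3 -m handwheel '[{"delta_pos":[-0.06,0,0],"turn":0},{"delta_pos":[-0.17,0,0],"turn":0},{"delta_pos":[-0.32,0,0],"turn":0},{"delta_pos":[-0.48,0,0],"turn":0},{"delta_pos":[-0.64,0,0],"turn":0},{"delta_pos":[-0.69,0,0],"turn":0},{"delta_pos":[-0.7,0,0],"turn":0},{"delta_pos":[-0.7,0,0],"turn":0}]'; python3 look.py w17
python3 - <<'E'
from h import *
from cell import manip
s=manip.sense();print(np.round(s["joints"],3)); plan(s,(.6468,-.2555,.24))
E
```

```text
time: 24.5
eef_pos: [0.4431, -0.2395, 0.0754]
ee_rot: [0.177, 1.564, -0.177]
contact_force: [-0.5, -0.2, 0.4]
gripper_width: 0.047
time: 25.0
eef_pos: [0.4437, -0.241, 0.0769]
ee_rot: [0.176, 1.561, -0.18]
contact_force: [-0.5, -1.8, 5.9]
gripper_width: 0.0224
time: 25.8
eef_pos: [0.4421, -0.2392, 0.2486]
ee_rot: [0.179, 1.566, -0.176]
contact_force: [-0.2, -0.4, -2.2]
gripper_width: 0.0225
25.8 [ 0.4421 -0.2392  0.2486] [ 0.4418 -0.2389  0.2479]
[-0.722 -0.097  1.935  0.     1.308 -2.066]
delta [0.0286, 0.1196, 0.814] rows>= 4.116074409805996
```

View pics/w17.png

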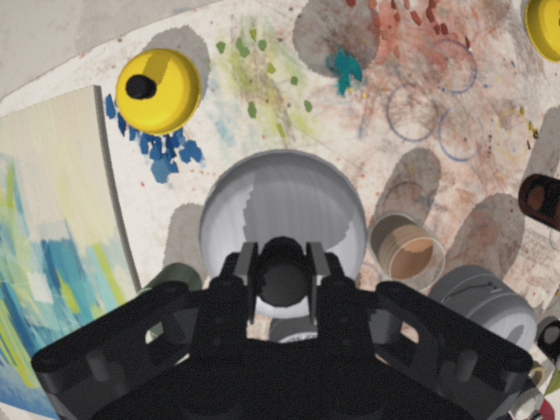

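```bash
python3 -m handwheel '[{"delta_pos":[0,0.01,0.09],"turn":0},{"delta_pos":[0,0.04,0.23],"turn":0},{"delta_pos":[0,0.06,0.4],"turn":0},{"delta_pos":[0.02,0.08,0.56],"turn":0},{"delta_pos":[0.02,0.1,0.69],"turn":0},{"delta_pos":[0.02,0.115,0.77],"turn":0},{"delta_pos":[0.02,0.118,0.81],"turn":0},{"delta_pos":[0.02,0.118,0.81],"turn":0}]'; python3 -m handwheel '[{"delta_pos":[0,0,0],"turn":0},{"delta_pos":[0,0,0],"turn":0},{"delta_pos":[0,0,0],"turn":0}]';  python3 look.py w18
python3 - <<'E'
from h import *
from cell import manip
s,c=pickle.load(open("w18.pkl","rb")); Q=cloud(c,(s["eef_pos"],s["ee_rot"])); P=near(Q,(.6468,-.2555),.06,.071,.08); print(len(P),fitc(P,.0455,(.6468,-.2555)))
s=manip.sense();print(s["eef_pos"]); plan(s,(.6458,-.2557,.156))
E
```

```text
time: 26.65
eef_pos: [0.6465, -0.2562, 0.2428]
ee_rot: [0.179, 1.567, -0.176]
contact_force: [-0.7, 0.1, -1.4]
gripper_width: 0.0226
time: 26.95
eef_pos: [0.646, -0.2566, 0.2457]
ee_rot: [0.178, 1.564, -0.178]
contact_force: [0.5, -0.3, -1.5]
gripper_width: 0.0223
26.95 [ 0.646  -0.2566  0.2457] [ 0.6462 -0.2566  0.2459]
349 (array([ 0.65403952, -0.25733651,  0.05269401]), array([ 0.64651324, -0.25565825]))
[ 0.64619214 -0.25664395  0.24586772]
delta [0.3595, 0.0034, -0.0024] rows>= 1.7974707294792305
```

View pics/w18.png

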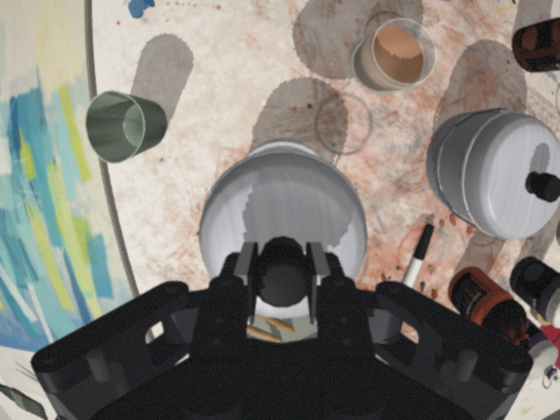

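```bash
python3 -m handwheel '[{"delta_pos":[0.06,0.003,-0.002],"turn":0},{"delta_pos":[0.16,0.003,-0.002],"turn":0},{"delta_pos":[0.25,0.003,-0.002],"turn":0},{"delta_pos":[0.31,0.003,-0.002],"turn":0},{"delta_pos":[0.34,0.003,-0.002],"turn":0},{"delta_pos":[0.35,0.003,-0.002],"turn":0},{"delta_pos":[0.35,0.003,-0.002],"turn":0},{"delta_pos":[0.35,0.003,-0.002],"turn":0}]'
python3 - <<'E'
from h import *
from cell import manip
c=manip.capture("side"); pickle.dump(c,open("side3.pkl","wb"))
im=c["color"][:,:,::-1]; cv2.imwrite("pics/side3.png",cv2.resize(im[80:260,240:480],None,fx=3,fy=3,interpolation=cv2.INTER_CUBIC))
s=manip.sense(); print(s["eef_pos"],s["contact_force"])
E
```

```text
time: 27.8
eef_pos: [0.6471, -0.2561, 0.1595]
ee_rot: [0.177, 1.561, -0.179]
contact_force: [-0.4, 0.4, -1.3]
gripper_width: 0.0224
[ 0.64710692 -0.2561213   0.15949006] [ 0.05694259 -0.13061934 -1.32340535]
```

View pics/side3.png

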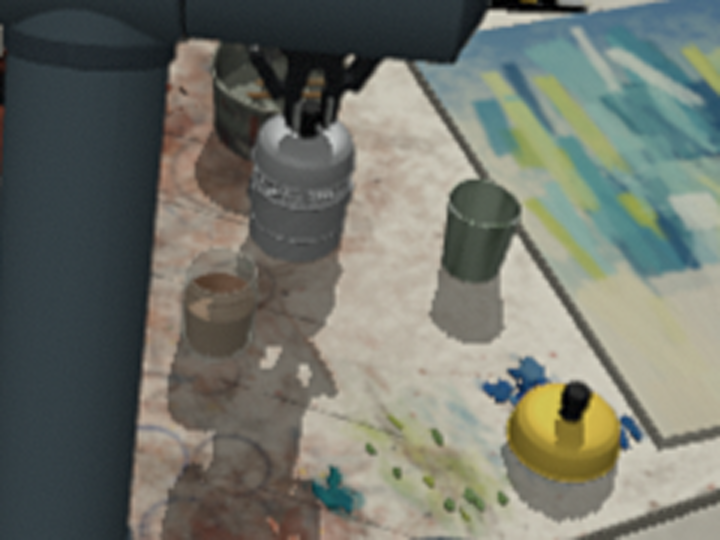

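```bash
python3 -m handwheel '[{"delta_pos":[0.01,0,-0.004],"turn":0},{"delta_pos":[0.025,0,-0.004],"turn":0},{"delta_pos":[0.04,0,-0.004],"turn":0},{"delta_pos":[0.052,0,-0.004],"turn":0},{"delta_pos":[0.062,0,-0.004],"turn":0},{"delta_pos":[0.07,0,-0.004],"turn":0},{"delta_pos":[0.073,0,-0.004],"turn":0},{"delta_pos":[0.073,0,-0.004],"turn":0}]'
```

```text
time: 28.65
eef_pos: [0.6459, -0.2555, 0.1413]
ee_rot: [0.177, 1.563, -0.178]
contact_force: [-2.7, 2.0, 4.5]
gripper_width: 0.0224
```

Contact is light at the expected height, so I'll release, rise and move clear.

```bash
python3 -m handwheel '[{"delta_pos":[0,0,0],"turn":0},{"delta_pos":[0,0,0],"turn":0},{"delta_pos":[0,0,0],"turn":0},{"delta_pos":[0,0,0],"turn":0}]' 0.55; python3 -m handwheel '[{"delta_pos":[-0.06,0,0],"turn":0},{"delta_pos":[-0.18,0,0],"turn":0},{"delta_pos":[-0.33,0,0],"turn":0},{"delta_pos":[-0.47,0,0],"turn":0},{"delta_pos":[-0.57,0,0],"turn":0},{"delta_pos":[-0.6,0,0],"turn":0}]'; python3 look.py w19
python3 - <<'E'
from knob import *
Q=knob("w19",.6465,-.2555,.142,.0485)
from cell import manip
s=manip.sense(); print(np.round(s["joints"],3)); plan(s,(.3,-.50,.30))
E
```

```text
time: 29.05
eef_pos: [0.6454, -0.2556, 0.1396]
ee_rot: [0.178, 1.564, -0.178]
contact_force: [0.1, -0.3, 0.7]
gripper_width: 0.0467
time: 29.65
eef_pos: [0.6468, -0.2563, 0.2956]
ee_rot: [0.175, 1.556, -0.18]
contact_force: [-0.6, -0.2, 1.4]
gripper_width: 0.0474
29.65 [ 0.6468 -0.2563  0.2956] [ 0.6466 -0.2561  0.2946]
w19 top 592 [ 0.6464 -0.2551] ((0.6465082168579102, -0.25514698028564453), 0.012269537895917892) z 0.1421
edge 275 (array([ 0.6472588 , -0.25483562,  0.0492408 ]), array([ 0.64639399, -0.25461881]))
[-0.54   0.319  1.398  0.     1.418 -1.884]
delta [-0.0265, -1.262, -1.1319] rows>= 8.47699791622179
```

View pics/w19.png

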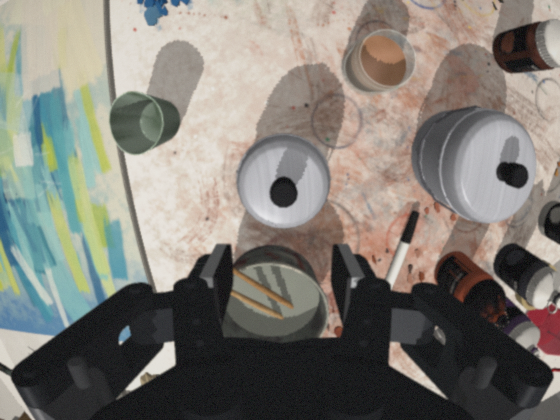

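```bash
python3 -m handwheel '[{"delta_pos":[0,-0.1,-0.08],"turn":0.1},{"delta_pos":[0,-0.25,-0.2],"turn":0.25},{"delta_pos":[0,-0.4,-0.34],"turn":0.4},{"delta_pos":[0,-0.55,-0.47],"turn":0.55},{"delta_pos":[0,-0.7,-0.6],"turn":0.7},{"delta_pos":[0,-0.83,-0.72],"turn":0.85},{"delta_pos":[0,-0.95,-0.83],"turn":1},{"delta_pos":[0,-0.95,-0.83],"turn":1}]'
python3 - <<'E'
from h import *
from cell import manip
print(np.round(manip.sense()["joints"],3))
for n in("scene","side"):
    c=manip.capture(n); pickle.dump(c,open(n+"4.pkl","wb"))
    cv2.imwrite(f"pics/{n}4.png",c["color"][:,:,::-1])
    Q=cloud(c)
    for k,xy,r,z in [("lidL edge",(.6735,-.0235),.0645,.1),("lidS edge",(.646,-.2555),.0485,.084)]:
        P=near(Q,xy,r+.012,z-.004,z+.006)
        if len(P)>20:
            print(n,k,len(P),fitc(P,r,xy)[1].round(4), "knobtop",near(Q,xy,.02,z,.3)[:,2].max().round(4))
    for k,xy,z0,z1,r in [("jar",(.543,-.1204),.084,.094,.035),("cup",(.544,-.398),.076,.085,.035),("bottle",(.535,.118),.14,.165,.01),("mug",(.52,.37),.088,.1,.037)]:
        P=near(Q,xy,.06,z0,z1); P0=near(cloud(pickle.load(open(n+"0.pkl","rb"))),xy,.06,z0,z1)
        print(n,k,len(P),len(P0),P.mean(0).round(4) if len(P) else "",P0.mean(0).round(4) if len(P0) else "")
E
```

```text
time: 30.5
eef_pos: [0.3861, -0.4422, 0.288]
ee_rot: [0.795, 1.424, -0.794]
contact_force: [0.9, -0.0, 0.6]
gripper_width: 0.0471
[-1.046e+00  7.500e-02  1.690e+00 -1.000e-03  1.379e+00 -1.597e+00]
scene lidL edge 153 [ 0.6771 -0.0238] knobtop 0.1616
scene lidS edge 59 [ 0.6484 -0.2555] knobtop 0.1466
scene jar 99 96 [ 0.5416 -0.1192  0.0878] [ 0.5421 -0.1199  0.0879]
scene cup 25 0 [ 0.5266 -0.4109  0.0787] 
scene bottle 53 53 [0.5366 0.1184 0.1476] [0.5363 0.119  0.1479]
scene mug 211 217 [0.5177 0.3719 0.0923] [0.5159 0.3728 0.092 ]
side lidL edge 68 [ 0.675  -0.0247] knobtop 0.1641
side lidS edge 99 [ 0.6471 -0.2559] knobtop 0.1461
side jar 50 0 [ 0.5304 -0.1359  0.0883] 
side cup 63 67 [ 0.5418 -0.3957  0.0791] [ 0.5436 -0.3987  0.079 ]
side bottle 52 47 [0.5345 0.1168 0.1476] [0.5349 0.1166 0.1481]
side mug 175 170 [0.5146 0.3715 0.092 ] [0.5156 0.372  0.0922]
```

View pics/scene4.png

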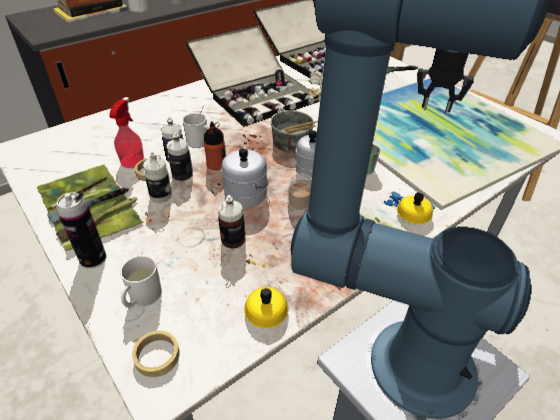

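View pics/side4.png

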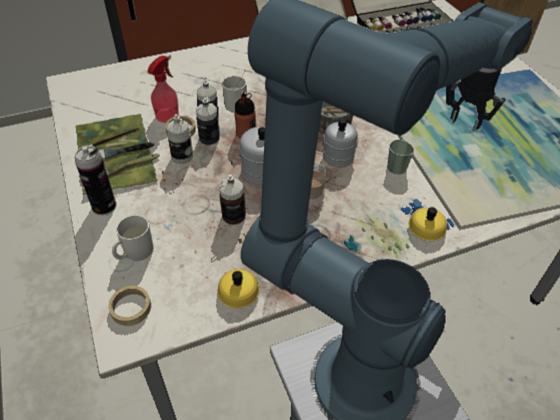

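Run:
```python
from h import *
def tilt(tag,xy,R,z0):
    s,c=pickle.load(open(tag+".pkl","rb")); Q=cloud(c,(s["eef_pos"],s["ee_rot"]))
    P=near(Q,xy,R*.85,z0+.012,z0+.05); P=P[np.hypot(P[:,0]-xy[0],P[:,1]-xy[1])>R*.35]
    r=np.hypot(P[:,0]-xy[0],P[:,1]-xy[1])
    A=np.c_[P[:,:2]-xy,np.ones(len(P)),r**2,r**4,r**6]; w=np.ones(len(P),bool)
    for _ in range(5):
        x=np.linalg.lstsq(A[w],P[w,2],rcond=None)[0]; e=P[:,2]-A@x; w=abs(e)<3*np.median(abs(e[w]))+2e-4
    print(tag,w.sum(),"tilt deg",np.degrees(x[:2]).round(2))
tilt("w11",np.array([.4497,.0233]),.0645,0); tilt("w15",np.array([.675,-.0235]),.0645,.08)
tilt("w16",np.array([.4445,-.2395]),.0485,0); tilt("w19",np.array([.6464,-.2551]),.0485,.064)
```

```text
w11 7119 tilt deg [0.1  0.03]
w15 7906 tilt deg [ 0.1  -0.01]
w16 3934 tilt deg [ 0.19 -0.04]
w19 4361 tilt deg [ 0.2  -0.04]
```

Both lids are as level as they were on the table, so I'm handing the job in.

```bash
python3 -c "
from cell import manip
print(manip.job_done()); print(manip.sense()['time'])"
```

```text
the job is handed in; nothing more can be done
None
the job is handed in; nothing more can be done
```

Both brush washers are back together: the large strainer went into the large pot and the small strainer into the small pot. I then closed each pot with its own steel lid and left the yellow look-alikes alone. The robot was clear of everything, and the last reading before I handed the job in was about 30.6 s.

**Strainers:** both sit at the ledge height, with the bar tops within 1 mm of the expected height. My first tilt figures were not all clean. The small strainer's first fit gave about 0.9°, and a repeat with outliers removed gave about 0.4°, so I took it as level. A fit to the small strainer's edge was unusable because it mixed in the pot wall.

**Lids:** knob tops measured 158.2 mm (large) and 142.1 mm (small), against 158 and 142 expected. Both lids show the same tilt as they did lying flat on the table, about 0.1–0.2°. The fixed cameras read the knob tops 4–6 mm higher, but they read them about 3–5 mm high on the table too.

**Forces:** the largest force I read was about 11 N, when the large lid touched down. I only saw readings at the end of each move.

**Bystanders:** the jar, mug and bottle show no shift beyond about 2 mm of measurement noise. The cup read about 3.5 mm different in the side camera. The arm never went near it and it stands upright, so I take that as noise or partial view, but a second camera could not confirm it.

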